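Put the microscope's accessories away in their own rests

ROBOT

A 6-joint arm with a two-finger parallel gripper is mounted at the origin on the work surface. World frame = base frame: x ahead of the robot, y to its left, z up, the work surface at z = 0. Lengths are in mm, angles in rad, forces in N, time in s.
With the tool pointing down it reaches from about 250 to 800 mm from the base axis. Payload 8.5 kg.
Tool frame: the origin (TCP) lies on the centre line of the jaws, within the pads' length; the fingertips stand 11 mm ahead of it and the grasp point (between the pads) lies 8 mm behind it; z points along the fingers, y is the direction in which the jaws open and shut (so a half turn about z gives the same grasp; the last joint's range is limited). The gripper opens to 85 mm and grips with 20 to 120 N. Pads are 22 mm wide; open, the fingers measure 114 mm over their backs; the gripper's body (76 mm by 85 mm) begins 54 mm behind the grasp point. The pads swing forward as they close: fully open they stand 13 mm farther back than shut.
Start: joints at [-1.349, 0.238, -0.013, 1.319, 0, 1.571], TCP at [115.481, -512.098, 242.276] pointing down, gripper open.
Joint ranges: [-2.66, 2.66], [-1.03, 1.9], [-1.14, 1.46], [-1.82, 2.27], [-1.45, 1.34], [-3.14, 3.14]. Speed limits (rad/s): [2.22, 2.22, 2.79, 3.14, 3.14, 3.14].

INTERFACE

Orientations are given as a unit quaternion [w, x, y, z].
In Python, from rig import monitor, cams, ticket, spotter gives the robot as it stands. The module is installed in compiled form; this text tells all that it offers.
- The arm moves only by the tool send_rows, never from a script. Its argument "motion" is a list that holds one entry, the list of rows, each a list of 5 numbers: the opening, from 0 (shut) to 1 (fully open), then the shift along the tool's x, y, z scaled (see below), then the turn about the tool's z scaled (see below). A call has exactly 8 rows; each row shifts and turns the commanded pose from where the row before left it, along the tool's axes as they then stand; what a row does not reach is not made up. The controller multiplies each number of a shift by 200 mm and each number of a turn by pi rad. A row lasts 1/10 s, in which the tool goes at most 50 mm and 8.59 degrees, less where a joint would pass 70% of its speed; a pose out of reach is approached as far as the arm can. A call with a number of a shift or a turn outside -1 to 1 is refused whole. A call with a gripper value outside its range is refused whole. The fingers move at their own pace and stop on an object; "newtons" is the grip in N (left out, the last holds). Time passes only in rows, so rows that do not move let the fingers close, or fill a call up. It gives the time, the measured TCP pose, the force and the opening at its end, in the units of the state.
- monitor.read_state(): the state, without advancing time (a new reading comes with each control period).
- cams.camera(name): name is "scene" or "top" or "wrist"; returns the picture (384x512x3 uint8, blue, green, red); there is no depth.
- cams.camera_params(name): a dict with "K" (3x3 intrinsics, pixels), "xyz" and "rotation" of the camera in the world; the wrist camera has in their place "hand_eye" (4x4, takes a point from camera to tool coordinates, whose origin is the TCP and whose axes are the flange's). Camera axes: x right, y down, z forward; pixel columns grow to the right and rows downward; lengths in mm; the calibration is good to about 2 mm. The wrist camera is an equidistant fisheye: a pixel r from the principal point sees the ray r / f radians off the axis. A picture is of the moment at which its call begins: read the wrist's pose just before it. camera_params takes no time and is no camera call.
- ticket.job_done(): hands the job in, once; it reports no verdict.
Trained networks look in the newest picture that a camera, given by its name, has taken for a name from the list of things; names that differ only in an ending like _2 or _b are one class to them, and where a whole thing is asked for, a point or a joint stands for the part that bears it (a point fixed in the world has none). Each returns a list of dicts, best first, with "score" (0 to 1); they miss things now and then, are a little off and sometimes report something else, mostly with a low value. They report only what shows in the picture. A call takes as long as a camera call. They do not tell look-alikes from the thing itself.
- spotter.find_in(thing, camera): "xyz" ([x, y, z] in mm, in the coordinates of the camera as it stood for that picture, good to about 4 mm: the middle of the surface that is visible of it).
- spotter.regions_of(thing, camera): "pixels" (384x512 bool, what is visible of it).
- spotter.tip_of(thing, camera): "xyz" ([x, y, z] in mm, in the coordinates of the camera as it stood for that picture, good to about 4 mm: a listed point, or the origin of a listed thing).
The state is a dict: "t": time; "joint_positions": joint angles; "qd": joint speeds; "joint_efforts": joint torques, N m; "tool_pos": TCP position; "orientation": TCP orientation; "ft_force": force on the tool from outside, world axes, zero at the start; "moment": the same for the moment, N m; "opening": opening from 0.0 (shut) to 1.0 (fully open).
Only numpy, scipy, OpenCV 4.12 (cv2) and the standard library are available. Lean on these libraries where they do the work, as an engineer would, in place of code of your own. Each camera call takes 0.05 s, during which the arm holds its last target.

TASK

Put the four loose microscope accessories away, each in the rest made for it: the large lens in the large round cup, the small lens in the small round cup, the rectangular case in the rectangular tray, and the filter cell in the keyed seat, turned until its two lugs drop into the slots and it sits fully home. Lower each one into place without dropping it, upright and flat on the floor of its rest, let go of it, and leave the dropper bottle and the petri dish where they are.

Things in the scene. Friction and masses are not known exactly. Their poses are not given: they have to be found in the camera images.
- large_lens: Large supplementary lens, loose: a plain upright black cylinder, 58 mm across and 48 mm tall, glass in its top and a thin aluminium band near its foot, about 0.28 kg. Origin: centre of its underside, z up; the yaw means nothing. It stands upright on the bench at the start.
- small_lens: Small supplementary lens, loose: like the large one but 40 mm across, 48 mm tall, about 0.14 kg. Origin: centre of its underside, z up; the yaw means nothing. It stands upright on the bench at the start.
- case: Small grey rectangular accessory case, shut, loose: 70 mm along its x, 32 mm along its y, 46 mm tall, about 0.12 kg. Origin: centre of its underside, z up. Either way round is right.
- filter_cell: Loose, 0.11 kg. Dark steel disc 50 mm across, 18 mm tall, foot chamfered 4 mm. Two equal lugs at its +x and -x: ends 33 mm from the axis, 8 mm wide along y, 6 to 12 mm above the underside. On top a bright grip bar: 36 mm along x, 12 mm thick along y, 18 to 46 mm above the underside; pinch it across y. Origin: centre of the underside, z up. Half a turn is the same. Starts flat on the bench.
- large_cup: Large round rest, fixed to the bench: grey cup with dark floor, bore 76 mm, outside 86 mm, rim 14 mm high, floor 4 mm above its underside. Origin: centre of its underside, z up; the yaw means nothing. It takes the large lens.
- small_cup: Small round rest, fixed to the bench: grey cup with dark floor, bore 56 mm, outside 66 mm, rim 14 mm high, floor 4 mm above its underside. Origin: centre of its underside, z up; the yaw means nothing. It takes the small lens; the large lens does not go in.
- case_tray: Rectangular rest, fixed to the bench: grey tray with dark floor, inside 90 mm along its x and 52 mm along its y, 3 mm walls, rim 14 mm high, floor 3 mm above its underside. Origin: centre of its underside, z up. It takes the case, long side along its x, either way round.
- keyed_seat: Fixed. Dark round base 92 mm across, 6 mm thick (its top is the floor); on it a white ring, bore 56, outside 68, top 18 mm above the underside. Two 14 mm slots at its +x and -x, to 37 mm from the axis, floor deep. Origin: centre of underside. Lugs off the slots ride on the ring, cell underside at 12 mm; with the x axes in line (about 5 deg, half a turn is the same) it drops to 6 mm: home.
- dropper_bottle: Bystander, loose: small amber dropper bottle with black cap, 40 mm across, 75 mm tall, standing at one side of the work. Origin: centre of its underside, z up. Leave it alone.
- petri_dish: Bystander, loose: flat clear petri dish, shut, 67 mm across and 15 mm tall, at the other side of the work. Origin: centre of its underside, z up. Leave it alone.
Things that resemble listed ones, but are neither listed nor needed, are in the scene too. Leave any pink look-alike of the case_tray alone.

How it is judged (in metres and radians):
At the end, for the whole second after the job is handed in: Each flat on its rest's floor (under 8 mm above the rest's underside; cell under 8.5), upright within 0.1 rad, released, at rest, and near its rest's centre: large lens 11.5 mm, small lens 10.5, case 16.5, filter cell 6 and within 0.3 rad of the seat's direction (horizontal distance between large_lens and large_cup below 0.0115 m and z of large_lens in the frame of large_cup below 0.008 m and angle between each of large_lens, small_lens, case, filter_cell's own z axis and vertical below 0.1 rad and linear speed of each of large_lens, small_lens, case, filter_cell below 0.02 m/s and angular speed of each of large_lens, small_lens, case, filter_cell below 0.2 rad/s and horizontal distance between small_lens and small_cup below 0.0105 m and z of small_lens in the frame of small_cup below 0.008 m and horizontal distance between case and case_tray below 0.0165 m and z of case in the frame of case_tray below 0.008 m and horizontal distance between filter_cell and keyed_seat below 0.006 m and z of filter_cell in the frame of keyed_seat below 0.0085 m and angle between the x axis of filter_cell and the x axis of keyed_seat, either way round below 0.3 rad); the robot touches nothing.
It fails at once if the dropper bottle or the petri dish was moved more than 3 cm (distance of any of dropper_bottle, petri_dish from where it was at the start of the episode above 0.03 m).
It fails at once if the large lens was dropped from more than 25 mm or thrown (moved freely over 0.7 m/s) (linear speed of large_lens above 0.7 m/s and contact force between large_lens and the fingers below 0.1 N).
It fails at once if the small lens was dropped from more than 25 mm or thrown (moved freely over 0.7 m/s) (linear speed of small_lens above 0.7 m/s and contact force between small_lens and the fingers below 0.1 N).
It fails at once if the case was dropped from more than 25 mm or thrown (moved freely over 0.7 m/s) (linear speed of case above 0.7 m/s and contact force between case and the fingers below 0.1 N).
It fails at once if the filter cell was dropped from more than 25 mm or thrown (moved freely over 0.7 m/s) (linear speed of filter_cell above 0.7 m/s and contact force between filter_cell and the fingers below 0.1 N).
It also fails if it takes over 96 s, if anything falls off the work surface, if the arm or the gripper's body presses on something with over 40 N, if the wrist force passes 120 N, or if a joint passes its speed limit or range.

## Working session

There is one attempt and no reset: what is moved stays moved. The work goes in short steps, Python scripts to look and compute and a tool call to move; the robot and the scene stay as the last step left them, time stands still between calls to the robot, and variables do not carry over. Pictures are saved under pics/ and viewed, and the job is handed in when it is done.

Besides the shell and the picture viewer there is one more tool, called after "Call:" as name([rows], argument=value, ...), one row to a line, values as JSON. send_rows: Moves the arm, as the interface text tells. Its arguments: {"type":"object","properties":{"motion":{"type":"array","items":{"type":"array","items":{"type":"array","items":{"type":"number"}}}},"newtons":{"type":"number"}},"required":["motion"]}

```bash
mkdir -p pics
python3 - <<'E'
from rig import monitor, cams, ticket, spotter
import cv2
s=monitor.read_state(); print(s)
for n in ["scene","top","wrist"]:
    im=cams.camera(n); cv2.imwrite(f"pics/{n}0.png",im); print(n,cams.camera_params(n))
print(monitor.read_state()['t'])
E
```

```text
{'t': 0.0, 'joint_positions': array([-1.34900435e+00,  2.38757368e-01, -1.42358891e-02,  1.31921404e+00,
        4.18300713e-06,  1.57081147e+00]), 'qd': array([-1.92786721e-05, -6.29108344e-04, -2.04197201e-03,  9.09175298e-04,
        5.53729819e-04, -1.74862039e-04]), 'joint_efforts': array([-1.55872789e-05, -5.38785267e+01,  3.46438801e+01,  1.83344685e-02,
       -1.63690411e-04,  9.32708588e-06]), 'tool_pos': array([ 115.40214832, -511.75155369,  241.69705378]), 'orientation': array([-7.01382910e-04,  9.93857930e-01,  1.10661277e-01, -7.60019204e-05]), 'ft_force': array([ 0.72176652,  0.0369968 , -0.20842873]), 'moment': array([0.02845359, 0.0213025 , 0.03251412]), 'opening': 1.002599737975827}
scene {'K': array([[463.72531407,   0.        , 260.04558439],
       [  0.        , 463.72531407, 193.78932007],
       [  0.        ,   0.        ,   1.        ]]), 'xyz': array([1284.04151629, -453.51116747, 1062.27152745]), 'rotation': array([-0.2910645 ,  0.82212953,  0.4639016 , -0.15549855])}
top {'K': array([[401.44031116,   0.        , 255.74143419],
       [  0.        , 401.44031116, 188.88832605],
       [  0.        ,   0.        ,   1.        ]]), 'xyz': array([ 531.89063385,  -18.46742036, 1081.03638479]), 'rotation': array([ 0.03175188, -0.69715735,  0.7161596 , -0.00888061])}
wrist {'K': array([[297.31863964,   0.        , 258.23479678],
       [  0.        , 297.31863964, 187.05294255],
       [  0.        ,   0.        ,   1.        ]]), 'hand_eye': array([[-6.79530610e-04, -9.45366733e-01, -3.26008096e-01,
         8.41723043e+01],
       [ 9.99999169e-01, -9.99434520e-04,  8.13789918e-04,
        -2.45203723e-01],
       [-1.09515366e-03, -3.26007272e-01,  9.45366627e-01,
        -1.31226118e+02],
       [ 0.00000000e+00,  0.00000000e+00,  0.00000000e+00,
         1.00000000e+00]])}
0.15
```

View pics/top0.png

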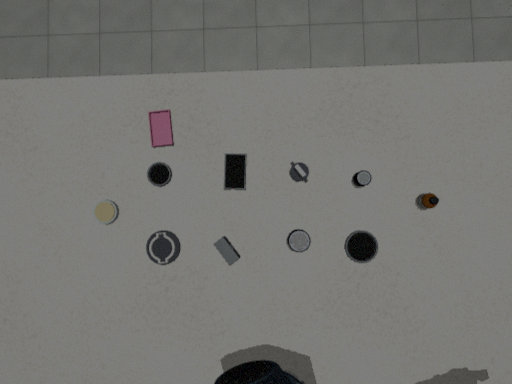

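View pics/scene0.png

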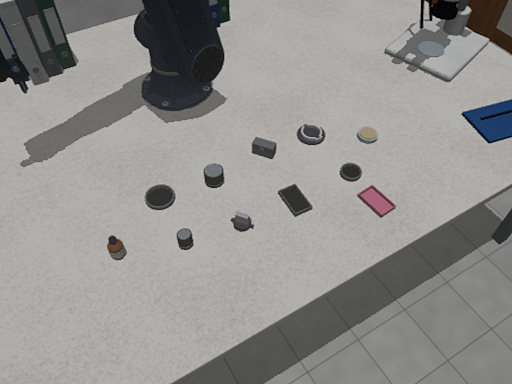

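View pics/wrist0.png

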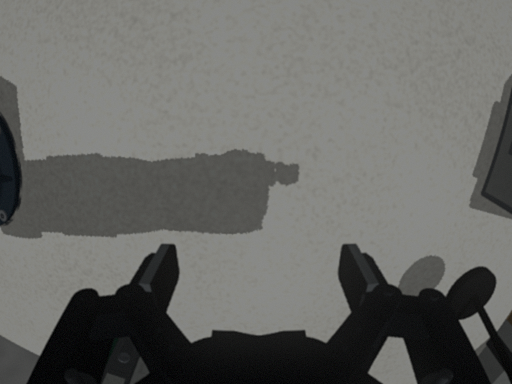

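The top view shows everything clear of the others. Cell (300,172), small lens (362,179), large lens (299,240), case (227,250). Rests: small cup (160,174), tray (235,172), seat (163,247), large cup (361,246). The pink look-alike is at (161,128), the petri dish at (106,211) and the bottle at (429,201).

```bash
cat > h.py <<'E'
import numpy as np, cv2
from scipy.spatial.transform import Rotation as R
from rig import monitor, cams, spotter
def Rq(q): q=np.array(q); return R.from_quat([q[1],q[2],q[3],q[0]]).as_matrix()
def pose(n,st=None):
    p=cams.camera_params(n)
    if n!="wrist": return p["K"],Rq(p["rotation"]),np.array(p["xyz"])
    st=st or monitor.read_state(); T=p["hand_eye"]; Rt=Rq(st["orientation"])
    return p["K"],Rt@T[:3,:3],Rt@T[:3,3]+st["tool_pos"]
def ray(n,uv,P):
    K,Rw,c=P; x=(uv[0]-K[0,2])/K[0,0]; y=(uv[1]-K[1,2])/K[1,1]
    if n=="wrist":
        r=np.hypot(x,y); d=np.array([x/r*np.sin(r),y/r*np.sin(r),np.cos(r)]) if r>1e-9 else np.array([0,0,1.])
    else: d=np.array([x,y,1.])
    d=Rw@d; return d/np.linalg.norm(d)
def onz(n,uv,P,z):
    d=ray(n,uv,P); c=P[2]; return c+d*(z-c[2])/d[2]
def proj(n,X,P):
    K,Rw,c=P; p=Rw.T@(np.array(X)-c)
    if n=="wrist":
        th=np.arctan2(np.hypot(p[0],p[1]),p[2]); ph=np.arctan2(p[1],p[0]); x,y=th*np.cos(ph),th*np.sin(ph)
    else: x,y=p[0]/p[2],p[1]/p[2]
    return np.array([K[0,0]*x+K[0,2],K[1,1]*y+K[1,2]])
def tri(a,b):
    # list of (c,d)
    A=np.zeros((3,3));B=np.zeros(3)
    for c,d in (a,b):
        M=np.eye(3)-np.outer(d,d);A+=M;B+=M@c
    X=np.linalg.solve(A,B); gap=[np.linalg.norm((np.eye(3)-np.outer(d,d))@(X-c)) for c,d in (a,b)]
    return X,gap
E
python3 - <<'E'
from h import *
import pickle
out={}
things="large_lens small_lens case filter_cell large_cup small_cup case_tray keyed_seat dropper_bottle petri_dish".split()
ims={n:cams.camera(n) for n in("top","scene")}
P={n:pose(n) for n in ims}
print(np.round(P["top"][1],2))
for t in things:
    for n in ims:
        tp=spotter.tip_of(t,n)[:2]
        rg=spotter.regions_of(t,n)[:2]
        for o in tp: print(t,n,"tip",round(o["score"],2),np.round(P[n][1]@o["xyz"]+P[n][2],1))
        for o in rg:
            m=o["pixels"];v,u=np.nonzero(m); print("   reg",round(o["score"],2),u.mean().round(1),v.mean().round(1),m.sum(),u.min(),u.max(),v.min(),v.max())
        out[t,n]=(tp,rg)
pickle.dump((out,ims,P),open("d.pkl","wb")); print(monitor.read_state()['t'])
E
```

```text
[[-0.03 -1.    0.06]
 [-1.    0.03  0.03]
 [-0.03 -0.06 -1.  ]]
large_lens top tip 0.65 [453.1 -88.5  -1.2]
   reg 0.64 298.0 240.4 424 287 309 229 252
large_lens scene tip 0.71 [452.4 -91.7   5.3]
   reg 0.85 214.0 175.5 393 204 224 164 187
small_lens top tip 0.72 [456.6 -89.9  -1.9]
small_lens top tip 0.57 [ 6.109e+02 -2.640e+02  6.000e-01]
   reg 0.76 361.3 177.9 263 352 370 170 186
small_lens scene tip 0.67 [ 611.5 -264.1   -6.7]
   reg 0.71 185.3 238.4 256 178 193 229 248
case top tip 0.79 [429.2  94.6  -1. ]
   reg 0.75 226.3 249.5 362 215 238 236 263
case scene tip 0.6 [431.6  96.1   0.6]
   reg 0.6 264.0 147.1 418 252 276 136 158
filter_cell top tip 0.7 [ 636.5 -100.4   -4.7]
   reg 0.77 298.7 171.4 305 290 308 162 181
filter_cell scene tip 0.55 [ 638.7 -101.     1.7]
   reg 0.79 242.2 221.7 272 233 252 213 230
large_cup top tip 0.91 [ 4.379e+02 -2.575e+02  2.000e-01]
   reg 0.95 360.9 245.9 885 345 377 230 263
large_cup scene tip 0.95 [ 434.8 -255.4   -2.9]
   reg 0.89 159.7 196.4 597 146 174 184 209
small_cup top tip 0.83 [640.8 279.    1.6]
   reg 0.56 158.4 173.4 488 147 
[... 480 characters left out ...]
tip 0.78 [4.429e+02 2.666e+02 2.000e-01]
keyed_seat top tip 0.67 [ 4.365e+02 -2.574e+02  3.000e-01]
   reg 0.79 162.8 246.6 920 146 179 230 263
keyed_seat scene tip 0.94 [439.9 272.9  -2.1]
   reg 0.71 311.0 133.7 497 297 325 123 144
dropper_bottle top tip 0.52 [ 549.1 -430.4    1.6]
   reg 0.74 234.5 170.7 791 223 245 153 189
   reg 0.65 426.1 199.7 259 416 437 193 206
dropper_bottle scene tip 0.89 [ 552.7 -424.7   -1.5]
   reg 0.75 116.1 247.8 335 108 125 235 259
petri_dish top tip 0.59 [541.  421.3   4. ]
   reg 0.87 105.0 211.1 497 93 117 199 223
petri_dish scene tip 0.71 [543.7 425.5   1.1]
petri_dish scene tip 0.32 [ 610.2 -265.7   -5.7]
   reg 0.75 368.1 134.0 283 358 378 125 142
2.25
```

Call:
send_rows([
  [[1, 0, 0, 0, 0.0353], [1, 0, 0, 0, 0.0353], [1, 0.175, -0.14, 0, 0], [1, 0.175, -0.14, 0, 0], [1, 0.175, -0.14, 0, 0], [1, 0.175, -0.14, 0, 0], [1, 0.175, -0.14, 0, 0], [1, 0.175, -0.14, 0, 0]],
], newtons=30)

```text
t: 3.05
tool_pos: [326.7, -342.8, 242.5]
orientation: [0.0, 1.0, -0.0, 0.0]
ft_force: [0.9, -0.2, -0.1]
opening: 1.0
```

Call:
send_rows([
  [[1, 0.16, -0.12, 0.03, 0], [1, 0.16, -0.12, 0.03, 0], [1, 0.16, -0.12, 0.03, 0], [1, 0.16, -0.12, 0.03, 0], [1, 0.16, -0.12, 0.03, 0], [1, 0.16, -0.12, 0.03, 0], [1, 0.12, -0.08, 0.03, 0], [1, 0, 0, 0, 0]],
])

```text
t: 3.85
tool_pos: [543.7, -182.0, 199.0]
orientation: [-0.0, 1.0, 0.002, -0.0]
ft_force: [0.3, -1.1, 0.5]
opening: 1.001
```

```bash
cat >> h.py <<'E'
def wshot(name,things=(),zs=None):
    st=monitor.read_state(); P=pose("wrist",st); im=cams.camera("wrist"); cv2.imwrite(f"pics/{name}.png",im)
    print("t",round(st['t'],2),"tcp",np.round(st["tool_pos"],1))
    res={}
    for t in things:
        rg=spotter.regions_of(t,"wrist")[:2]; res[t]=rg
        for o in rg:
            m=o["pixels"];v,u=np.nonzero(m)
            print(t,round(o["score"],2),u.mean().round(1),v.mean().round(1),m.sum(),u.min(),u.max(),v.min(),v.max(),"ground",np.round(onz("wrist",(u.mean(),v.mean()),P,(zs or {}).get(t,0))[:2],1))
    import pickle; pickle.dump((im,P,res),open(f"{name}.pkl","wb"))
    return im,P,res
E
python3 - <<'E'
from h import *
wshot("w1",["large_lens","small_lens","filter_cell","large_cup"],dict(large_lens=48,small_lens=48,filter_cell=18,large_cup=14))
E
```

```text
t 3.85 tcp [ 543.7 -182.   199. ]
large_lens 0.81 185.1 235.6 2106 155 209 209 267 ground [ 473.9 -101.7]
large_lens 0.64 182.0 80.5 1896 159 206 56 105 ground [ 637.2 -109.2]
small_lens 0.63 336.4 103.5 1482 313 359 84 124 ground [ 615.4 -256.6]
small_lens 0.16 5.7 229.2 510 0 14 204 249 ground [464.7 185.1]
filter_cell 0.64 182.3 80.5 1844 159 207 57 105 ground [ 638.2 -101.9]
large_cup 0.93 315.1 244.9 3075 284 350 215 276 ground [ 443.1 -252.5]
```

View pics/w1.png

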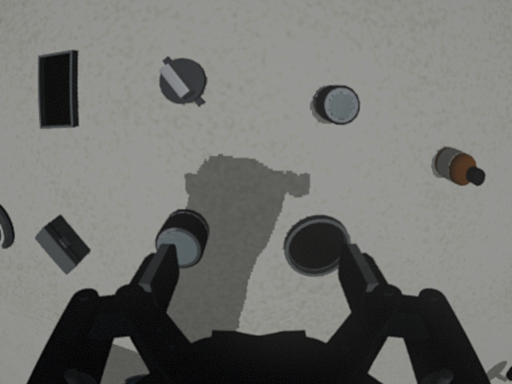

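The wrist view shows the small lens at (340,104), its top disc leaning outward. The cell is at (183,81) with its bar running down-right and lugs at (168,62) and (200,100). The large cup is at (316,245), and the large lens at (185,238) is partly behind a finger. Next I'll fit projected silhouettes to the masks across cameras.

```bash
cat >> h.py <<'E'
from scipy.optimize import least_squares
_a=np.linspace(0,2*np.pi,48,endpoint=False)
def cyl(r,z0,z1): return np.vstack([np.c_[r*np.cos(_a),r*np.sin(_a),0*_a+z] for z in(z0,z1)])
def box(lx,ly,z0,z1): return np.array([[sx*lx/2,sy*ly/2,z] for sx in(-1,1) for sy in(-1,1) for z in(z0,z1)],float)
M=dict(large_lens=cyl(29,0,48),small_lens=cyl(20,0,48),case=box(70,32,0,46),large_cup=cyl(43,0,14),small_cup=cyl(33,0,14),case_tray=box(96,58,0,14),keyed_seat=cyl(46,0,6),petri_dish=cyl(33.5,0,15))
def feats(poly):
    h=cv2.convexHull(poly.astype(np.float32)); m=cv2.moments(h); c=np.array([m['m10'],m['m01']])/m['m00']
    return np.r_[c,np.array([m['mu20'],m['mu11'],m['mu02']])/m['m00']/20]
def maskfeat(m):
    m=m.astype(np.uint8); n,l,s,_=cv2.connectedComponentsWithStats(m); k=1+np.argmax(s[1:,4]); c,_=cv2.findContours((l==k).astype(np.uint8),cv2.RETR_EXTERNAL,cv2.CHAIN_APPROX_NONE)
    return feats(max(c,key=len)[:,0,:])
def fit(thing,obs,x0,yaw0=None,fz=True):
    """obs: list of (cam,P,mask)"""
    F=[maskfeat(m) for _,_,m in obs]; mod=M[thing]
    def f(p):
        yaw=p[3]; c,s=np.cos(yaw),np.sin(yaw); X=mod@np.array([[c,-s,0],[s,c,0],[0,0,1]]).T+np.r_[p[:2],p[2] if fz else x0[2]]
        r=[]
        for (n,P,_),g in zip(obs,F):
            d=feats(np.array([proj(n,q,P) for q in X]))-g
            if yaw0 is None: d=d[:2]
            r.append(d)
        return np.concatenate(r)
    s=least_squares(f,np.r_[x0,yaw0 or 0],diff_step=1e-5,x_scale=[10,10,10,.1])
    return s.x,f(s.x)
E
python3 - <<'E'
from h import *
import pickle
out,ims,P=pickle.load(open("d.pkl","rb")); im,Pw,rw=pickle.load(open("w1.pkl","rb"))
c0=dict(large_lens=(453,-90),small_lens=(611,-264),case=(430,95),large_cup=(437,-257),small_cup=(641,279),case_tray=(640,72),keyed_seat=(442,268),petri_dish=(542,423))
for t,c in c0.items():
    obs=[]
    for n in("top","scene"):
        for o in out[t,n][1]:
            v,u=np.nonzero(o["pixels"]); 
            if np.linalg.norm(proj(n,[*c,10],P[n])-[u.mean(),v.mean()])<12: obs.append((n,P[n],o["pixels"])); break
    y0={"case":-0.6,"case_tray":0.05}.get(t)
    # tray long axis ~ world x
    if len(obs)<2: print(t,"few"); 
    x,r=fit(t,obs,np.r_[c,0.],y0); print(t,len(obs),np.round(x,2),"res",np.round(r,1))
    if t in("small_lens","large_cup"):
        x,r=fit(t,obs+[("wrist",Pw,rw[t][0]["pixels"])],np.r_[c,0.]); print("   +wrist",np.round(x,1),np.round(r,1))
        x,r=fit(t,[("wrist",Pw,rw[t][0]["pixels"])],np.r_[c,0.],fz=False); print("   wrist only z0",np.round(x,1),np.round(r,1))
E
```

```text
large_lens 2 [ 4.5669e+02 -9.0830e+01 -0.0000e+00 -1.4000e-01] res [-0.1 -0.3 -0.3 -0.3]
small_lens 2 [ 6.1422e+02 -2.6025e+02  0.0000e+00 -4.5000e-01] res [-0.5 -0.1 -0.5  0.1]
   +wrist [ 614.6 -260.8    0.    -0. ] [-0.3 -0.3 -0.6  0.3 -0.2  0.1]
   wrist only z0 [ 614.7 -261.     0.    -0. ] [0. 0.]
case 2 [436.3   96.04   1.53  -0.7 ] res [-0.2  0.2  0.3 -2.3  0.4 -0.1  0.6 -1.5 -0.7  1.4]
large_cup 2 [ 4.3541e+02 -2.5672e+02  0.0000e+00  1.0000e-02] res [-0.3  0.2 -0.2  0.4]
   +wrist [ 436.5 -256.3    0.     0. ] [-0.5 -0.2  0.1  0.6  0.2  0.4]
   wrist only z0 [ 437. -256.    0.   -0.] [ 0. -0.]
small_cup 2 [ 6.4294e+02  2.7831e+02  0.0000e+00 -5.0000e-02] res [-0.2  0.2 -0.1  0.5]
case_tray 2 [6.4432e+02 7.2320e+01 0.0000e+00 5.0000e-02] res [-0.4  0.2  0.2  0.3  0.4 -0.2  0.5  0.4  0.1 -0.1]
keyed_seat 2 [ 4.4534e+02  2.7058e+02 -0.0000e+00  2.6000e-01] res [-0.3  0.3 -0.1  0.8]
petri_dish 2 [ 5.4477e+02  4.2608e+02 -0.0000e+00 -1.1000e-01] res [-0.5  0.2 -0.4  0.9]
```

```bash
python3 -c "
import cv2
a=cv2.imread('pics/top0.png')[150:270,140:400]; cv2.imwrite('pics/top0z.png',cv2.resize(a,None,fx=3,fy=3,interpolation=2))
a=cv2.imread('pics/w1.png')[40:130,120:260]; cv2.imwrite('pics/w1z.png',cv2.resize(a,None,fx=5,fy=5,interpolation=2))"
```

```text
(no output)
```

View pics/w1z.png

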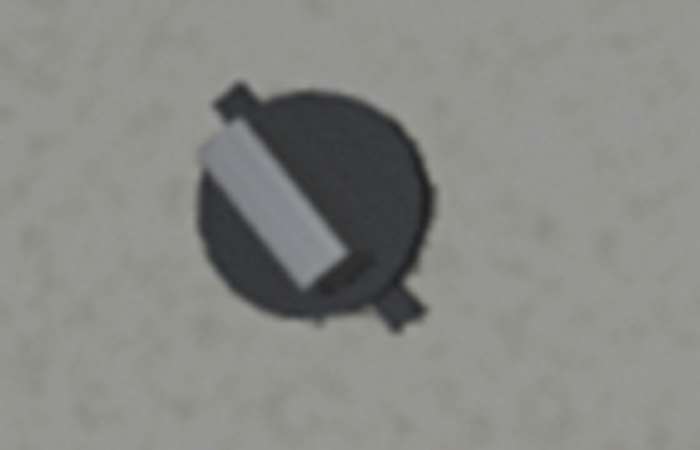

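View pics/top0z.png

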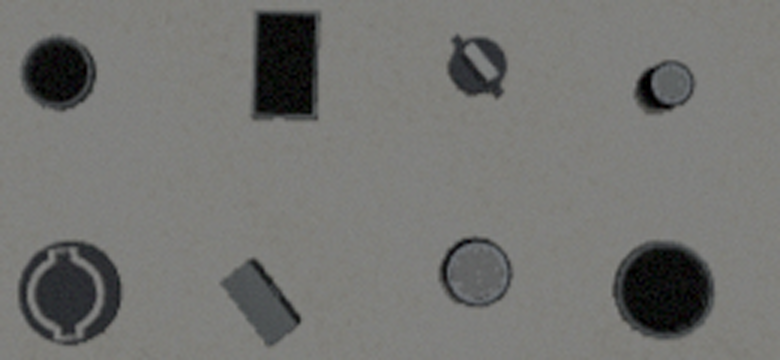

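```bash
sed -i 's/np.r_\[p\[:2\],p\[2\] if fz else x0\[2\]\]/np.r_[p[:2],p[2]-100 if fz else x0[2]]/; s/least_squares(f,np.r_\[x0,yaw0 or 0\],diff_step=1e-5/least_squares(f,np.r_[x0[:2],x0[2]+100,yaw0 or 0],diff_step=1e-4/; s/return s.x,f(s.x)/return s.x-np.r_[0,0,100,0],f(s.x)/' h.py
python3 - <<'E'
from h import *
import pickle
out,ims,P=pickle.load(open("d.pkl","rb")); im,Pw,rw=pickle.load(open("w1.pkl","rb"))
c0=dict(large_lens=(453,-90),small_lens=(611,-264),case=(430,95),large_cup=(437,-257),small_cup=(641,279),case_tray=(640,72),keyed_seat=(442,268))
for t,c in c0.items():
    obs=[]
    for n in("top","scene"):
        for o in out[t,n][1]:
            v,u=np.nonzero(o["pixels"]); 
            if np.linalg.norm(proj(n,[*c,10],P[n])-[u.mean(),v.mean()])<12: obs.append((n,P[n],o["pixels"])); break
    y0={"case":0.5,"case_tray":0.05}.get(t)
    if t in("small_lens","large_cup"): obs.append(("wrist",Pw,rw[t][0]["pixels"]))
    x,r=fit(t,obs,np.r_[c,0.],y0); print(t,len(obs),np.round(x,2),"res",np.round(r,1))
# filter cell: lug ends & bar top corners in w1
z=lambda a,b:(120+a/5-.4,40+b/5-.4)
L=[onz("wrist",z(*p),Pw,9)[:2] for p in((228,93),(409,320))]
print("lugs",np.round(L,1),"mid",np.mean(L,0).round(1),"yaw",np.arctan2(*(L[0]-L[1])[::-1]),np.linalg.norm(L[0]-L[1]))
B=[onz("wrist",z(*p),Pw,46)[:2] for p in((220,138),(325,270))]
print("bar",np.round(B,1),np.mean(B,0).round(1),np.arctan2(*(B[0]-B[1])[::-1]),np.linalg.norm(B[0]-B[1]))
E
```

```text
large_lens 2 [ 4.562e+02 -9.072e+01 -1.700e+00  8.000e-02] res [-0.2 -0.1 -0.3 -0. ]
small_lens 3 [ 6.1477e+02 -2.6042e+02  1.6700e+00  1.0000e-01] res [-0.3 -0.4 -0.5 -0.  -0.1  0. ]
case 2 [436.96  95.7    4.37   0.64] res [0.  0.  0.3 0.1 0.3 0.  0.  0.2 0.  0. ]
large_cup 3 [ 4.3649e+02 -2.5625e+02  9.0000e-02  2.0000e-02] res [-0.5 -0.2  0.1  0.5  0.2  0.4]
small_cup 2 [6.4340e+02 2.7704e+02 3.3200e+00 4.0000e-02] res [-0.1 -0.1 -0.1  0. ]
case_tray 2 [ 6.4478e+02  7.1620e+01  3.2300e+00 -5.0000e-02] res [-0.2 -0.1  0.2 -0.   0.5 -0.3  0.1  0.1  0.   0.1]
keyed_seat 2 [4.4690e+02 2.6852e+02 5.8200e+00 1.2000e-01] res [-0.2 -0.1 -0.2  0. ]
lugs [[ 664.8  -80.5]
 [ 612.2 -120.2]] mid [ 638.5 -100.4] yaw 0.6478227878069946 65.90759546498616
bar [[ 651.7  -90.4]
 [ 624.4 -111. ]] [ 638.  -100.7] 0.6472849909601051 34.21298915888107
```

Checks agree: the lug span measures 65.9 mm (66 nominal) and every base sits within a few mm of z=0. Small lens first.

Call:
send_rows([
  [[1, 0.118, 0.131, 0.165, 0], [1, 0.118, 0.131, 0.165, 0], [1, 0.118, 0.132, 0.165, 0], [1, 0, 0, 0.12, 0], [1, 0, 0, 0.12, 0], [1, 0, 0, 0.11, 0], [0.6, 0, 0, 0, 0], [0.3, 0, 0, 0, 0]],
], newtons=40)

```text
t: 4.9
tool_pos: [611.8, -263.6, 32.0]
orientation: [-0.0, 1.0, -0.001, -0.0]
ft_force: [0.8, 0.8, 0.1]
opening: 0.693
```

Call:
send_rows([
  [[0, 0, 0, 0, 0], [0, 0, 0, 0, 0], [0, 0, 0, 0, 0], [0, 0, 0, 0, 0], [0, 0, 0, -0.05, 0], [0, 0, 0, -0.05, 0], [0, 0, 0, -0.1, 0], [0, 0, 0, -0.1, 0]],
])

```text
t: 5.7
tool_pos: [612.2, -262.7, 92.6]
orientation: [-0.0, 1.0, 0.0, -0.0]
ft_force: [0.7, 0.3, -2.4]
opening: 0.449
```

Run:
```python
from h import *
wshot("w2",["small_lens"],dict(small_lens=100))
```

```text
t 5.7 tcp [ 612.2 -262.7   92.6]
small_lens 0.7 258.2 250.6 6579 218 299 198 299 ground [ 621.1 -262.6]
```

View pics/w2.png

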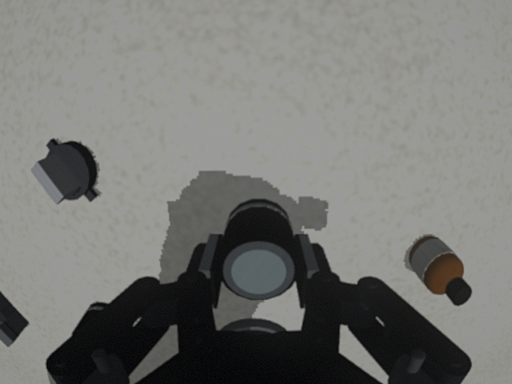

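Run:
```python
from h import *
import pickle
im,P,r=pickle.load(open("w2.pkl","rb"))
# top glass rim: fit ellipse centre approx (258,270) at z=60.6+48
print(onz("wrist",(258.5,270),P,108.6), onz("wrist",(258.5,270),P,106))
for z in(58,61,64): print(fit("small_lens",[("wrist",P,r["small_lens"][0]["pixels"])],np.array([614,-262,float(z)]),fz=False))
```

```text
[ 615.60786045 -262.73178554  108.6       ] [ 613.78669659 -262.73508042  106.        ]
(array([ 6.13819774e+02, -2.62627743e+02,  5.80000000e+01, -4.35122663e-05]), array([-1.28429559e-06,  5.33275261e-06]))
(array([ 6.15719489e+02, -2.62627385e+02,  6.10000000e+01,  5.62941629e-03]), array([ 7.03545595e-07, -1.70432460e-06]))
(array([ 6.17622610e+02, -2.62625607e+02,  6.40000000e+01, -5.56423993e-03]), array([9.16505201e-08, 2.20875543e-06]))
```

Call:
send_rows([
  [[0, 0, 0, -0.2, 0], [0, 0, -0.1, -0.1, 0], [0, 0, -0.2, -0.05, 0], [0, 0, -0.22, 0, 0], [0, 0, -0.22, 0, 0], [0, 0, -0.22, 0, 0], [0, 0, -0.22, 0, 0], [0, 0, -0.22, 0, 0]],
])

```text
t: 6.6
tool_pos: [611.8, 11.8, 160.8]
orientation: [-0.003, 1.0, 0.008, -0.0]
ft_force: [0.7, -0.1, -1.7]
opening: 0.452
```

Call:
send_rows([
  [[0, 0, -0.22, 0, 0], [0, 0, -0.22, 0, 0], [0, 0, -0.22, 0, 0], [0, 0, -0.15, 0, 0], [0, 0, -0.1, 0, 0], [0, 0, -0.05, 0, 0], [0, 0, 0, 0, 0], [0, 0, 0, 0, 0]],
])

```text
t: 7.4
tool_pos: [607.0, 116.8, 167.7]
orientation: [-0.036, 0.996, 0.078, -0.003]
ft_force: [0.4, 0.7, -1.8]
opening: 0.452
```

Run:
```python
from h import *
im,P,r=wshot("w3",["small_cup","keyed_seat","case_tray","case"],dict(small_cup=14,case_tray=14,keyed_seat=6,case=46))
for t in ["small_cup","case_tray"]:
  for o in r[t]: print(t,fit(t,[("wrist",P,o["pixels"])],np.array([640,280,0.]),.0 if t=="case_tray" else None,fz=False))
```

```text
t 7.4 tcp [607.  116.8 167.7]
small_cup 0.56 128.7 115.4 2660 101 156 86 146 ground [645.2 272.3]
keyed_seat 0.6 134.1 260.9 2208 105 167 236 288 ground [458.6 269.5]
keyed_seat 0.18 258.3 250.9 6626 218 299 199 300 ground [511.7 113.8]
case_tray 0.81 320.7 143.2 5682 282 361 92 196 ground [646.4  72.8]
case_tray 0.7 414.2 299.7 522 395 430 286 319 ground [ 472.1 -102.9]
case 0.6 262.3 314.7 1394 236 285 296 334 ground [451.   96.7]
small_cup (array([6.43743518e+02, 2.76903726e+02, 0.00000000e+00, 1.88212006e-03]), array([-2.16806654e-07, -6.19847313e-07]))
case_tray (array([ 6.44655716e+02,  7.12725869e+01,  4.13650817e+01, -5.90333836e-02]), array([-0.0021625 , -0.01230491, -0.15246684, -0.03674597, -0.10960144]))
case_tray (array([ 461.7886641 , -114.79667144,    0.        ,    4.02546077]), array([ 0.50037639,  0.86801195,  5.46120725, -1.18522841,  6.00606474]))
```

View pics/w3.png

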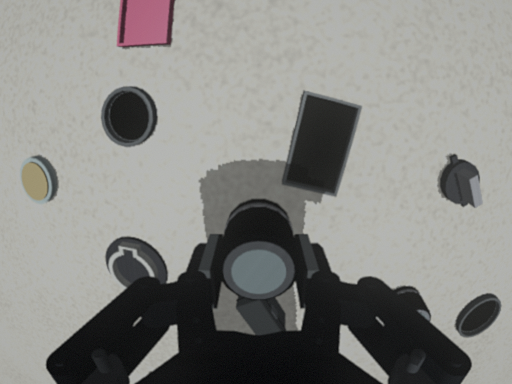

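Run:
```python
from h import *
s=monitor.read_state(); print(np.round(s['joint_positions'],3), s['tool_pos'],s['orientation'])
Rt=Rq(s['orientation']); print(Rt.round(3))
```

```text
[0.155 0.429 0.074 1.217 0.074 3.141] [606.96015254 116.94002581 167.75938382] [-0.03659638  0.99628168  0.07792492 -0.00335176]
[[ 0.988  0.155 -0.012]
 [ 0.156 -0.985  0.072]
 [-0.001 -0.073 -0.997]]
```

The arm stopped because joint 6 hit its 3.14 limit, since tool yaw = j1 − j6 + π. Turning the tool the other way frees it. The lens is still held, and the cup is at (129,116).

Call:
send_rows([
  [[0, 0, 0, 0, -0.045], [0, 0, 0, 0, -0.045], [0, 0, 0, 0, -0.045], [0, 0, 0, 0, -0.045], [0, 0, 0, 0, -0.045], [0, 0, 0, 0, -0.045], [0, 0, 0, 0, 0], [0, 0, 0, 0, 0]],
])

```text
t: 8.45
tool_pos: [606.9, 117.3, 167.7]
orientation: [-0.035, 0.877, 0.479, 0.012]
ft_force: [-0.0, 0.2, -1.8]
opening: 0.452
```

```bash
cat >> h.py <<'E'
def show():
    s=monitor.read_state(); Rt=Rq(s['orientation']); print("t",round(s['t'],2),"q",np.round(s['joint_positions'],3),"tcp",np.round(s['tool_pos'],1),"yaw",np.arctan2(Rt[1,0],Rt[0,0]).round(3),"zax",Rt[:,2].round(3),"op",round(s['opening'],3)); return s
def move(xyz,s=None):
    s=s or monitor.read_state(); d=Rq(s['orientation']).T@(np.array(xyz)-s['tool_pos']); print("tool delta mm",d.round(1),"scaled",(d/200).round(4)); return d
E
python3 - <<'E'
from h import *
show()
E
```

```text
t 8.45 q [0.156 0.429 0.074 1.217 0.074 2.297] tcp [606.9 117.3 167.7] yaw 0.999 zax [-0.012  0.072 -0.997] op 0.452
```

The tool kept a 4° tilt from that limit. The opposite limit should cancel it, so I'll turn all the way there at this bearing while holding the lens high.

Call:
send_rows([
  [[0, 0, 0, 0, -0.047], [0, 0, 0, 0, -0.047], [0, 0, 0, 0, -0.047], [0, 0, 0, 0, -0.047], [0, 0, 0, 0, -0.047], [0, 0, 0, 0, -0.047], [0, 0, 0, 0, -0.047], [0, 0, 0, 0, -0.047]],
])

```text
t: 9.25
tool_pos: [606.9, 117.4, 167.7]
orientation: [-0.022, 0.458, 0.888, 0.029]
ft_force: [0.3, 0.6, -1.7]
opening: 0.452
```

Call:
send_rows([
  [[0, 0, 0, 0, -0.047], [0, 0, 0, 0, -0.047], [0, 0, 0, 0, -0.047], [0, 0, 0, 0, -0.047], [0, 0, 0, 0, -0.047], [0, 0, 0, 0, -0.047], [0, 0, 0, 0, -0.047], [0, 0, 0, 0, -0.047]],
])

```text
t: 10.05
tool_pos: [606.9, 117.4, 167.8]
orientation: [-0.002, -0.114, 0.993, 0.037]
ft_force: [0.3, 0.5, -1.5]
opening: 0.448
```

Call:
send_rows([
  [[0, 0, 0, 0, -0.047], [0, 0, 0, 0, -0.047], [0, 0, 0, 0, -0.047], [0, 0, 0, 0, -0.047], [0, 0, 0, 0, -0.047], [0, 0, 0, 0, -0.047], [0, 0, 0, 0, -0.047], [0, 0, 0, 0, -0.047]],
])

```text
t: 10.85
tool_pos: [606.9, 117.4, 167.7]
orientation: [0.019, -0.647, 0.761, 0.032]
ft_force: [-0.8, 0.1, -1.7]
opening: 0.451
```

Call:
send_rows([
  [[0, 0, 0, 0, -0.047], [0, 0, 0, 0, -0.047], [0, 0, 0, 0, -0.047], [0, 0, 0, 0, -0.047], [0, 0, 0, 0, -0.047], [0, 0, 0, 0, -0.047], [0, 0, 0, 0, -0.047], [0, 0, 0, 0, -0.047]],
])

```text
t: 11.65
tool_pos: [606.9, 117.4, 167.7]
orientation: [-0.033, 0.962, -0.272, -0.016]
ft_force: [-0.1, -0.2, -1.6]
opening: 0.453
```

Run:
```python
from h import *
show()
```

```text
t 11.65 q [ 0.156  0.429  0.074  1.217  0.074 -2.435] tcp [606.9 117.4 167.7] yaw -0.55 zax [-0.012  0.072 -0.997] op 0.453
```

Call:
send_rows([
  [[0, 0, 0, 0, -0.047], [0, 0, 0, 0, -0.047], [0, 0, 0, 0, -0.047], [0, 0, 0, 0, -0.047], [0, 0, 0, 0, -0.036], [0, 0, 0, 0, -0.02], [0, 0, 0, 0, -0.02], [0, 0, 0, 0, 0]],
])

```text
t: 12.45
tool_pos: [599.9, 150.9, 167.8]
orientation: [-0.024, 0.994, 0.109, 0.001]
ft_force: [-1.3, 0.4, -1.8]
opening: 0.452
```

Run:
```python
from h import *
show()
```

```text
t 12.45 q [ 0.224  0.424  0.067  1.208  0.048 -3.137] tcp [599.9 150.9 167.8] yaw 0.219 zax [-0.004  0.048 -0.999] op 0.452
```

Call:
send_rows([
  [[0, -0.02, 0.1, 0, 0], [0, -0.02, 0.1, 0, 0], [0, -0.02, 0.1, 0, 0], [0, -0.02, 0.1, 0, 0], [0, 0, 0, 0, 0], [0, 0, 0, 0, 0], [0, 0, 0, 0, 0], [0, 0, 0, 0, 0]],
])

```text
t: 13.25
tool_pos: [594.0, 102.8, 164.7]
orientation: [-0.01, 0.997, 0.08, 0.003]
ft_force: [0.6, -0.3, -1.3]
opening: 0.452
```

Run:
```python
from h import *
show()
```

```text
t 13.25 q [ 0.162  0.399  0.021  1.185  0.02  -3.141] tcp [594.  102.8 164.7] yaw 0.161 zax [ 0.003  0.02  -1.   ] op 0.452
```

Call:
send_rows([
  [[0, -0.01, 0.1, 0, 0], [0, -0.01, 0.1, 0, 0], [0, -0.01, 0.09, 0, 0], [0, 0, 0, 0, 0], [0, 0, 0, 0, 0.047], [0, 0, 0, 0, 0.047], [0, 0, 0, 0, 0.047], [0, 0, 0, 0, 0.047]],
])

```text
t: 14.05
tool_pos: [593.0, 69.8, 164.0]
orientation: [-0.001, 0.971, -0.238, 0.003]
ft_force: [0.5, -0.4, -2.3]
opening: 0.449
```

Run:
```python
from h import *
show()
```

```text
t 14.05 q [ 1.180e-01  3.900e-01  5.000e-03  1.179e+00 -1.000e-03 -2.544e+00] tcp [593.   69.8 164. ] yaw -0.48 zax [ 0.007 -0.    -1.   ] op 0.449
```

Tilt is now 0.4°. Next, carry the lens over the small cup.

Call:
send_rows([
  [[0, -0.045, -0.173, 0, 0], [0, -0.045, -0.173, 0, 0], [0, -0.045, -0.173, 0, 0], [0, -0.045, -0.173, 0, 0], [0, -0.044, -0.172, 0.1, 0], [0, -0.044, -0.172, 0.15, 0], [0, 0, 0, 0.15, 0], [0, 0, 0, 0, 0]],
])

```text
t: 14.85
tool_pos: [637.7, 278.7, 79.2]
orientation: [0.002, 0.972, -0.234, 0.0]
ft_force: [-1.3, -0.8, -2.2]
opening: 0.453
```

Run:
```python
from h import *
s=show()
im,P,r=wshot("w4",["small_cup","small_lens"],dict(small_cup=14,small_lens=100))
z=s['tool_pos'][2]-31.6
for o in r["small_lens"][:1]: print(fit("small_lens",[("wrist",P,o["pixels"])],np.array([640,280,z]),fz=False)[0][:3])
for o in r["small_cup"][:1]: print(fit("small_cup",[("wrist",P,o["pixels"])],np.array([640,280,0.]),fz=False)[0][:3])
move([641.1,278.3,38],s)
```

```text
t 14.85 q [ 0.413  0.612  0.163  1.123 -0.003 -2.256] tcp [637.7 278.7  79.2] yaw -0.472 zax [-0.001 -0.004 -1.   ] op 0.453
t 14.85 tcp [637.7 278.7  79.2]
small_cup 0.86 255.5 185.1 4100 211 301 153 226 ground [654.4 272.1]
small_cup 0.72 258.4 250.8 6590 218 299 199 299 ground [606.2 294.5]
small_lens 0.76 258.2 250.8 6517 218 298 199 299 ground [652.8 271.1]
[640.802246   277.14680617  47.62877945]
[647.21849199 275.52173726   0.        ]
tool delta mm [ 3.2 -1.4 41.2] scaled [ 0.0159 -0.007   0.2061]
```

View pics/w4.png

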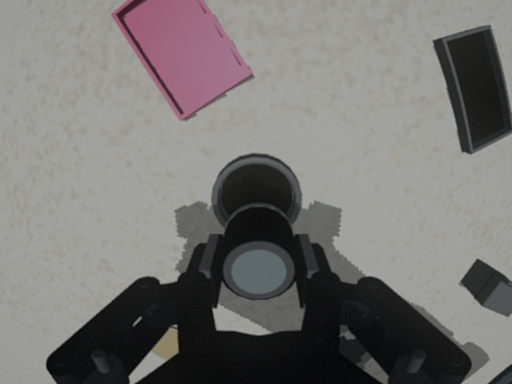

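Call:
send_rows([
  [[0, 0.016, -0.007, 0.05, 0], [0, 0, 0, 0.07, 0], [0, 0, 0, 0.06, 0], [0, 0, 0, 0.026, 0], [0, 0, 0, 0.01, 0], [0, 0, 0, 0, 0], [0, 0, 0, 0, 0], [0, 0, 0, 0, 0]],
])

```text
t: 15.8
tool_pos: [644.4, 278.7, 41.5]
orientation: [-0.001, 0.972, -0.235, 0.004]
ft_force: [-0.4, -0.0, -2.0]
opening: 0.45
```

Run:
```python
from h import *
s=show();print(s['ft_force'])
im,P,r=wshot("w5")
```

```text
t 15.8 q [ 0.409  0.644  0.12   1.04  -0.003 -2.259] tcp [644.4 278.7  41.5] yaw -0.474 zax [ 0.007 -0.    -1.   ] op 0.45
[-0.35194989 -0.01161886 -2.04509912]
t 15.8 tcp [644.4 278.7  41.5]
```

View pics/w5.png

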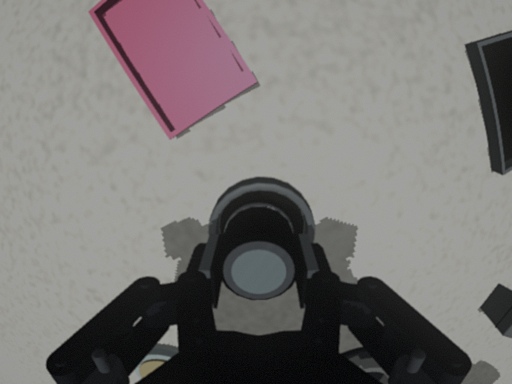

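Call:
send_rows([
  [[0, -0.014, 0.009, 0, 0], [0, 0, 0, 0.01, 0], [0, 0, 0, 0.01, 0], [0, 0, 0, 0.005, 0], [0, 0, 0, 0.005, 0], [0, 0, 0, 0, 0], [0, 0, 0, 0, 0], [0, 0, 0, 0, 0]],
])

```text
t: 16.65
tool_pos: [640.9, 278.2, 37.4]
orientation: [-0.001, 0.972, -0.235, 0.004]
ft_force: [-6.3, -2.1, 17.5]
opening: 0.454
```

Call:
send_rows([
  [[0, 0, 0, -0.005, 0], [0, 0, 0, 0, 0], [0.5, 0, 0, 0, 0], [0.6, 0, 0, 0, 0], [0.8, 0, 0, 0, 0], [1, 0, 0, 0, 0], [1, 0, 0, 0, 0], [1, 0, 0, 0, 0]],
])

```text
t: 17.45
tool_pos: [640.8, 278.2, 35.8]
orientation: [-0.0, 0.972, -0.235, 0.003]
ft_force: [0.1, 0.1, -0.2]
opening: 0.998
```

Run:
```python
from h import *
s=show();print(s['ft_force'])
im,P,r=wshot("w6",["small_lens"])
```

```text
t 17.45 q [ 0.411  0.644  0.103  1.024 -0.003 -2.257] tcp [640.8 278.2  35.8] yaw -0.474 zax [ 0.006 -0.001 -1.   ] op 0.998
[ 0.12178261  0.13948104 -0.23215659]
t 17.45 tcp [640.8 278.2  35.8]
small_lens 0.83 258.1 252.2 6745 217 300 200 301 ground [624.7 286.7]
```

View pics/w6.png

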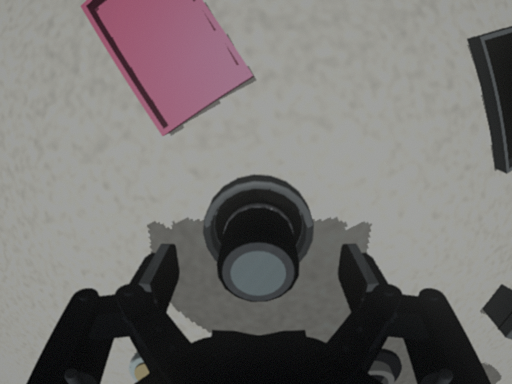

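Call:
send_rows([
  [[1, 0, 0, -0.15, 0], [1, 0, 0, -0.2, 0], [1, 0, 0, -0.2, 0], [1, 0, 0, -0.1, 0.047], [1, 0, 0, 0, 0.047], [1, 0, 0, 0, 0.047], [1, 0, 0, 0, 0.047], [1, 0, 0, 0, 0.047]],
])

```text
t: 18.35
tool_pos: [639.9, 278.2, 166.0]
orientation: [-0.002, 0.82, -0.572, 0.003]
ft_force: [0.0, 1.1, -0.8]
opening: 1.0
```

Run:
```python
from h import *
s=show()
im,P,r=wshot("w7",["small_lens","small_cup","case","keyed_seat","case_tray"])
for t,c in (("small_lens",(643,277,4.)),("small_cup",(643,277,0.)),("keyed_seat",(446,269,0.)),("case",(437,96,0.)),("case_tray",(644,72,0.))):
  for o in r[t][:2]: print(t,round(o["score"],2),np.round(fit(t,[("wrist",P,o["pixels"])],np.array(c),{"case":.5,"case_tray":0.}.get(t),fz=False)[0],3))
```

```text
t 18.35 q [ 0.411  0.564  0.303  1.304 -0.003 -1.512] tcp [639.9 278.2 166. ] yaw -1.218 zax [ 0.007 -0.    -1.   ] op 1.0
t 18.35 tcp [639.9 278.2 166. ]
small_lens 0.92 257.1 179.5 1923 234 279 153 205 ground [638.8 287.9]
small_cup 0.78 256.7 160.2 1552 225 289 138 195 ground [646.4 268.5]
case 0.75 483.1 95.3 1937 453 511 77 115 ground [421.1  91.8]
case 0.22 257.5 160.0 1425 225 289 139 194 ground [645.6 268. ]
keyed_seat 0.64 411.4 219.6 3719 378 445 185 254 ground [446.3 270. ]
case_tray 0.94 344.7 9.9 1199 299 374 0 29 ground [618.3  89.1]
case_tray 0.65 146.0 126.6 5084 99 194 91 164 ground [768.7 273.3]
small_lens 0.92 [ 6.42355e+02  2.77399e+02  4.00000e+00 -1.00000e-03]
small_cup 0.78 [6.43774e+02 2.74752e+02 0.00000e+00 7.00000e-03]
keyed_seat 0.64 [ 4.45071e+02  2.70481e+02  0.00000e+00 -6.00000e-03]
case 0.75 [439.585  98.396   0.      0.749]
case 0.22 [644.566 267.772 925.171  -2.313]
case_tray 0.94 [ 615.861   86.273 -619.515    0.945]
case_tray 0.65 [768.694 271.653  40.94   -3.053]
```

View pics/w7.png

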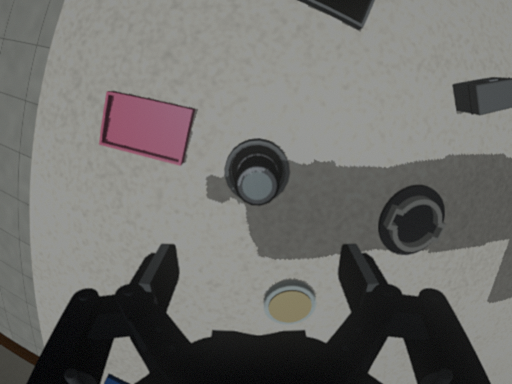

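Small lens seated upright, about 1.3 mm off the cup centre. Next, swing to view the case and the seat.

```bash
cat >> h.py <<'E'
def plan(dxyz,n,turn,yaw):
    """world delta over n rows, turn scaled per row (applied after the shift); prints rows"""
    d=np.array(dxyz)/n
    for k in range(n):
        c,s=np.cos(yaw),np.sin(yaw); print("[1, %.3f, %.3f, %.3f, %.3f]"%((d[0]*c+d[1]*s)/200,(d[0]*s-d[1]*c)/200,-d[2]/200,turn)); yaw-=turn*np.pi
    print("end yaw",yaw)
E
python3 -c "
from h import *
plan((-165,-118,0),8,.047,-1.218)"
```

```text
[1, 0.034, 0.122, -0.000, 0.047]
[1, 0.051, 0.116, -0.000, 0.047]
[1, 0.068, 0.107, -0.000, 0.047]
[1, 0.083, 0.096, -0.000, 0.047]
[1, 0.096, 0.083, -0.000, 0.047]
[1, 0.107, 0.068, -0.000, 0.047]
[1, 0.116, 0.051, -0.000, 0.047]
[1, 0.122, 0.034, -0.000, 0.047]
end yaw -2.399238837749762
```

Call:
send_rows([
  [[1, 0.034, 0.122, 0, 0.047], [1, 0.051, 0.116, 0, 0.047], [1, 0.068, 0.107, 0, 0.047], [1, 0.083, 0.096, 0, 0.047], [1, 0.096, 0.083, 0, 0.047], [1, 0.107, 0.068, 0, 0.047], [1, 0.116, 0.051, 0, 0.047], [1, 0.122, 0.034, 0, 0.047]],
])

```text
t: 19.45
tool_pos: [474.9, 158.6, 165.0]
orientation: [0.003, -0.364, 0.931, -0.001]
ft_force: [-0.8, -0.1, 0.7]
opening: 1.002
```

Call:
send_rows([
  [[1, 0, 0, 0, 0.03], [1, 0, 0, 0, 0], [1, 0, 0, 0, 0], [1, 0, 0, 0, 0], [1, 0, 0, 0, 0], [1, 0, 0, 0, 0], [1, 0, 0, 0, 0], [1, 0, 0, 0, 0]],
])

```text
t: 20.25
tool_pos: [475.9, 159.2, 164.8]
orientation: [0.003, -0.322, 0.947, -0.001]
ft_force: [0.6, -1.1, 0.3]
opening: 1.001
```

Run:
```python
from h import *
s=show()
im,P,r=wshot("w8",["case","keyed_seat"])
for t,c in (("keyed_seat",(446,269,0.)),("case",(437,96,0.))):
  for o in r[t][:2]: print(t,round(o["score"],2),np.round(fit(t,[("wrist",P,o["pixels"])],np.array(c),{"case":.5,"case_tray":0.}.get(t),fz=False)[0],3))
```

```text
t 20.25 q [ 0.324  0.234 -0.223  1.108 -0.003 -0.33 ] tcp [475.9 159.2 164.8] yaw -2.487 zax [ 0.006 -0.001 -1.   ] op 1.001
t 20.25 tcp [475.9 159.2 164.8]
case 0.82 229.3 102.7 3232 209 250 62 144 ground [438.8  93.8]
keyed_seat 0.9 353.7 207.2 4742 315 393 169 245 ground [445.2 269.3]
keyed_seat 0.9 [4.45562e+02 2.70396e+02 0.00000e+00 7.00000e-03]
case 0.82 [434.923  95.459 -12.267   0.633]
```

View pics/w8.png

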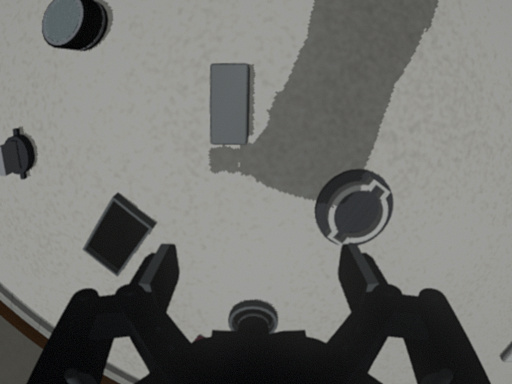

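```bash
python3 -c "
import cv2
a=cv2.imread('pics/w8.png')
cv2.imwrite('pics/w8a.png',cv2.resize(a[50:160,190:280],None,fx=5,fy=5,interpolation=2))
cv2.imwrite('pics/w8b.png',cv2.resize(a[160:255,305:405],None,fx=6,fy=6,interpolation=2))"
```

```text
(no output)
```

View pics/w8a.png

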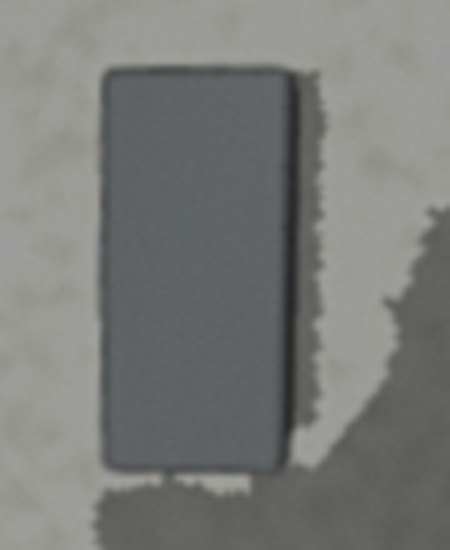

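View pics/w8b.png

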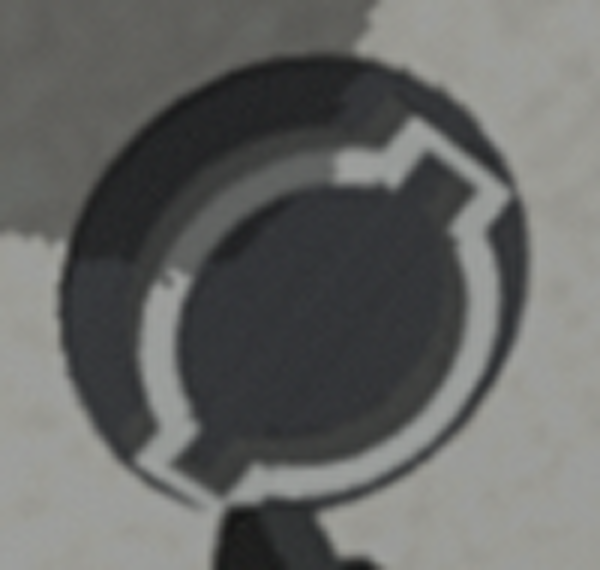

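Run:
```python
from h import *
import pickle
im,P,r=pickle.load(open("w8.pkl","rb"))
za=lambda p:(190+p[0]/5-.4,50+p[1]/5-.4); zb=lambda p:(305+p[0]/6-.4,160+p[1]/6-.4)
C=np.array([onz("wrist",za(p),P,46)[:2] for p in((103,70),(291,70),(287,470),(103,467))])
print(C.round(1),C.mean(0)); a=(C[0]+C[1]-C[2]-C[3])/2;print("yaw",np.arctan2(a[1],a[0]),np.linalg.norm(a),"w",np.linalg.norm(C[0]-C[1]))
S=np.array([onz("wrist",zb(p),P,18)[:2] for p in((455,169),(198,480))]); d=S[0]-S[1]
print("slots",S.round(1),S.mean(0),np.arctan2(d[1],d[0]),np.linalg.norm(d))
show();
```

```text
[[416.8  63.2]
 [398.6  88.5]
 [453.1 128.9]
 [471.7 103.2]] [435.03723197  95.95352576]
yaw -2.5074669592685086 67.8946272065652 w 31.132604268919163
slots [[408.8 268.2]
 [481.7 272.2]] [445.28831426 270.20515803] -3.0879497633444504 73.00590214131653
t 20.4 q [ 0.324  0.234 -0.223  1.108 -0.003 -0.33 ] tcp [475.8 159.2 164.9] yaw -2.487 zax [ 0.006 -0.    -1.   ] op 1.005
```

Call:
send_rows([
  [[1, 0.088, -0.032, 0.1, 0.006], [1, 0.088, -0.032, 0.1, 0], [1, 0.088, -0.032, 0.1, 0], [1, 0.088, -0.032, 0.1, 0], [1, 0, 0, 0.1, 0], [1, 0, 0, 0.1, 0], [1, 0, 0, 0.085, 0], [1, 0, 0, 0, 0]],
])

```text
t: 21.2
tool_pos: [434.2, 96.1, 26.1]
orientation: [0.001, -0.312, 0.95, -0.001]
ft_force: [-0.4, -0.3, 0.5]
opening: 0.998
```

Call:
send_rows([
  [[0.6, 0, 0, 0, 0], [0, 0, 0, 0, 0], [0, 0, 0, 0, 0], [0, 0, 0, 0, 0], [0, 0, 0, 0, 0], [0, 0, 0, 0, 0], [0, 0, 0, 0, 0], [0, 0, 0, 0, 0]],
])

```text
t: 22.0
tool_pos: [436.1, 96.7, 28.5]
orientation: [0.004, -0.312, 0.95, -0.001]
ft_force: [-0.3, -0.7, 5.8]
opening: 0.37
```

Run:
```python
from h import *
s=show();print(s['ft_force'])
im,P,r=wshot("w9")
```

```text
t 22.0 q [ 0.219  0.288 -0.561  0.714 -0.002 -0.416] tcp [436.1  96.7  28.5] yaw -2.506 zax [ 0.008 -0.    -1.   ] op 0.37
[-0.27679734 -0.72352049  5.84077779]
t 22.0 tcp [436.1  96.7  28.5]
```

View pics/w9.png

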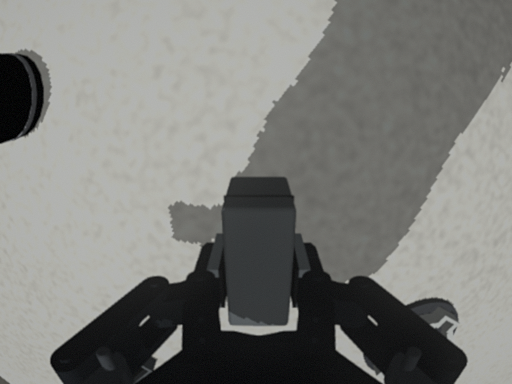

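```bash
python3 -c "
from h import *
plan((210*5/6,-25*5/6,0),5,.044,-2.506)
plan((210/6,-25/6,0),1,0,-2.506-.22*np.pi)"
```

```text
[1, -0.128, -0.121, -0.000, 0.044]
[1, -0.144, -0.102, -0.000, 0.044]
[1, -0.157, -0.081, -0.000, 0.044]
[1, -0.166, -0.059, -0.000, 0.044]
[1, -0.173, -0.035, -0.000, 0.044]
end yaw -3.1971503837897535
[1, -0.176, -0.011, -0.000, 0.000]
end yaw -3.1971503837897544
```

Call:
send_rows([
  [[0, 0, 0, -0.1, 0], [0, 0, 0, -0.2, 0], [0, -0.128, -0.121, 0, 0.044], [0, -0.144, -0.102, 0, 0.044], [0, -0.157, -0.081, 0, 0.044], [0, -0.166, -0.059, 0, 0.044], [0, -0.173, -0.035, 0, 0.044], [0, -0.176, -0.011, 0, 0]],
])

```text
t: 22.85
tool_pos: [646.5, 71.1, 89.2]
orientation: [0.003, 0.03, 1.0, -0.0]
ft_force: [0.3, 0.3, -1.3]
opening: 0.367
```

Call:
send_rows([
  [[0, 0, 0, 0.05, 0], [0, 0, 0, 0.05, 0], [0, 0, 0, 0.05, 0], [0, 0, 0, 0, 0], [0, 0, 0, 0, 0], [0, 0, 0, 0, 0], [0, 0, 0, 0, 0], [0, 0, 0, 0, 0]],
])

```text
t: 23.65
tool_pos: [645.7, 71.5, 59.6]
orientation: [0.004, 0.028, 1.0, -0.0]
ft_force: [0.7, 0.3, -0.8]
opening: 0.367
```

Run:
```python
from h import *
s=show();print(s['ft_force'])
im,P,r=wshot("w10",["case_tray","large_lens"])
for c in box(90,52,14,14)[::2]:
  y=-.055; q=np.array([[np.cos(y),-np.sin(y),0],[np.sin(y),np.cos(y),0],[0,0,1]])@c+[644.7,71.6,0]
  uv=proj("wrist",q,P); cv2.circle(im,tuple(int(round(v)) for v in uv),2,(0,0,255),-1)
for c in box(70,32,0,0)[::2]:
  y=-.055; q=np.array([[np.cos(y),-np.sin(y),0],[np.sin(y),np.cos(y),0],[0,0,1]])@c+[s['tool_pos'][0],s['tool_pos'][1],s['tool_pos'][2]-28]
  uv=proj("wrist",q,P); cv2.circle(im,tuple(int(round(v)) for v in uv),2,(0,255,0),-1)
cv2.imwrite("pics/w10.png",im)
move([644.7,71.6,34],s)
```

```text
t 23.65 q [ 1.110e-01  5.470e-01 -1.400e-02  1.002e+00 -1.000e-03  1.660e-01] tcp [645.7  71.5  59.6] yaw 3.086 zax [ 0.007 -0.    -1.   ] op 0.367
[ 0.66243001  0.25261729 -0.82937546]
t 23.65 tcp [645.7  71.5  59.6]
case_tray 0.9 258.0 169.5 4434 210 305 142 233 ground [615.3  73. ]
case_tray 0.77 462.4 300.8 3287 431 495 262 342 ground [765.7 278.4]
large_lens 0.73 23.7 10.9 1165 0 55 0 25 ground [ 470.4 -103.6]
tool delta mm [ 1.2  0.1 25.6] scaled [0.0058 0.0005 0.128 ]
```

View pics/w10.png

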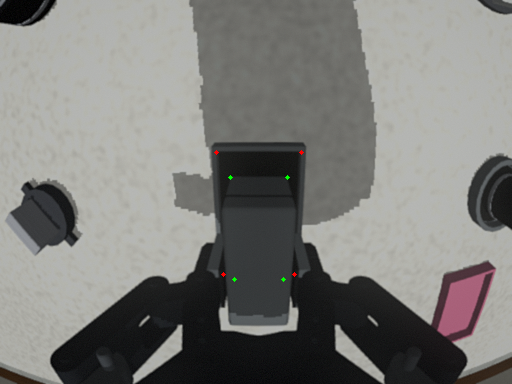

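Call:
send_rows([
  [[0, 0.006, 0, 0.04, 0], [0, 0, 0, 0.04, 0], [0, 0, 0, 0.03, 0], [0, 0, 0, 0.015, 0], [0, 0, 0, 0.01, 0], [0, 0, 0, 0.008, 0], [0, 0, 0, 0, 0], [0, 0, 0, 0, 0]],
])

```text
t: 24.6
tool_pos: [644.2, 71.4, 31.5]
orientation: [0.003, 0.028, 1.0, -0.0]
ft_force: [-4.9, -0.7, 8.3]
opening: 0.364
```

Touching the floor with 8 N. Release and lift.

Call:
send_rows([
  [[0.45, 0, 0, 0, 0], [0.6, 0, 0, 0, 0], [0.8, 0, 0, 0, 0], [1, 0, 0, 0, 0], [1, 0, 0, 0, 0], [1, 0, 0, -0.1, 0], [1, 0, 0, -0.2, 0], [1, 0, 0, -0.2, 0]],
])

```text
t: 25.4
tool_pos: [643.1, 71.4, 130.8]
orientation: [0.002, 0.028, 1.0, -0.0]
ft_force: [0.5, 0.2, 0.3]
opening: 1.001
```

Run:
```python
from h import *
s=show()
im,P,r=wshot("w11",["case","filter_cell","large_lens"])
for o in r["case"][:1]: print(np.round(fit("case",[("wrist",P,o["pixels"])],np.array((644.,72,3)),-.05,fz=False)[0],3))
move([638.3,-100.5,100],s)
```

```text
t 25.4 q [ 1.11e-01  4.94e-01  8.80e-02  1.16e+00 -1.00e-03  1.67e-01] tcp [643.1  71.4 130.8] yaw 3.086 zax [ 0.004 -0.001 -1.   ] op 1.001
t 25.4 tcp [643.1  71.4 130.8]
case 0.88 258.5 191.1 3883 237 280 145 238 ground [654.1  70.8]
filter_cell 0.91 86.4 189.4 2182 57 112 163 217 ground [ 642.6 -110.7]
large_lens 0.67 65.9 15.9 2355 29 104 0 37 ground [ 459.2 -109.9]
[ 6.43545e+02  7.13700e+01  2.76800e+00 -6.50000e-02]
tool delta mm [  -4.6 -171.9   30.9] scaled [-0.0231 -0.8594  0.1545]
```

View pics/w11.png

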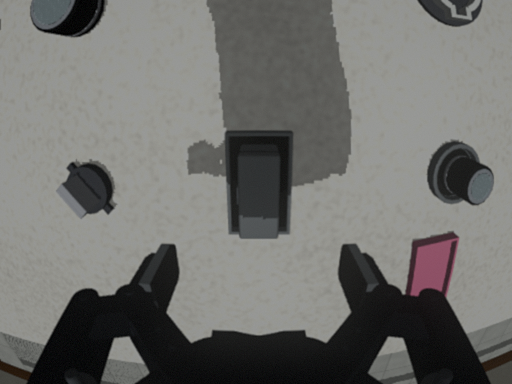

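Case sits at (643.5,71.4) in the tray. Now the filter cell.

```bash
python3 -c "
from h import *
plan((-4.6,-172,0),5,-.0448,3.086)"
```

```text
[1, -0.005, -0.172, -0.000, -0.045]
[1, 0.019, -0.171, -0.000, -0.045]
[1, 0.043, -0.167, -0.000, -0.045]
[1, 0.066, -0.159, -0.000, -0.045]
[1, 0.088, -0.148, -0.000, -0.045]
end yaw 3.7897167544041133
```

Call:
send_rows([
  [[1, -0.005, -0.172, 0, -0.0448], [1, 0.019, -0.171, 0, -0.0448], [1, 0.043, -0.167, 0, -0.0448], [1, 0.066, -0.159, 0, -0.0448], [1, 0.088, -0.148, 0, -0.0448], [1, 0, 0, 0, 0], [1, 0, 0, 0, 0], [1, 0, 0, 0, 0]],
])

```text
t: 26.4
tool_pos: [638.8, -99.8, 129.5]
orientation: [0.002, -0.318, 0.948, -0.001]
ft_force: [0.2, 0.4, -0.2]
opening: 1.002
```

Run:
```python
from h import *
s=show()
im,P,r=wshot("w12",["filter_cell"])
cv2.imwrite("pics/w12z.png",cv2.resize(im[120:250,190:320],None,fx=4.5,fy=4.5,interpolation=2))
```

```text
t 26.4 q [-1.550e-01  4.930e-01  8.300e-02  1.156e+00  1.000e-03 -8.020e-01] tcp [638.8 -99.8 129.5] yaw -2.495 zax [ 0.005  0.    -1.   ] op 1.002
t 26.4 tcp [638.8 -99.8 129.5]
filter_cell 0.75 259.1 184.0 2755 231 287 147 218 ground [641.3 -97.5]
```

View pics/w12z.png

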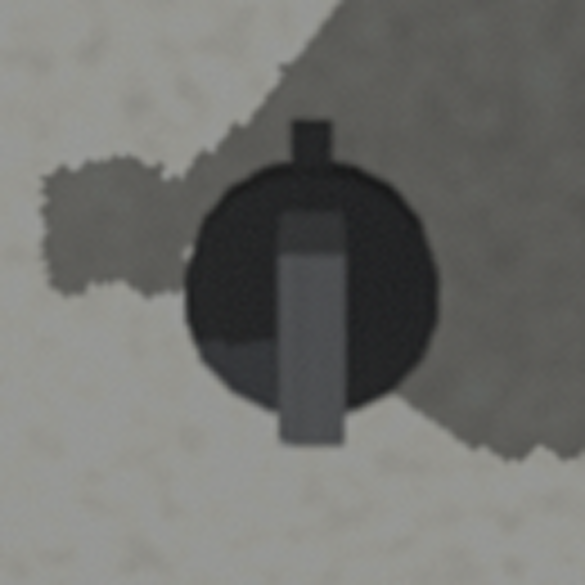

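Run:
```python
from h import *
import pickle
im,P,r=pickle.load(open("w12.pkl","rb"))
z=lambda p:(190+p[0]/4.5-.4,120+p[1]/4.5-.4)
C=np.array([onz("wrist",z(p),P,46)[:2] for p in((278,254),(346,254),(344,442),(280,442))])
a=(C[0]+C[1]-C[2]-C[3])/2
print(C.mean(0),np.arctan2(a[1],a[0]),np.linalg.norm(a),np.linalg.norm(C[0]-C[1]))
L=onz("wrist",z((312,121)),P,12)[:2]; u=-a/np.linalg.norm(a)
print("centre from lug end",L+33*u)
u=np.array([np.cos(.648),np.sin(.648)])
s=show(); move([638.4,-100.5,33],s)
```

```text
[ 637.65165507 -100.32242735] -2.494939798185145 34.775008673067184 11.40790118202982
centre from lug end [ 637.55103902 -100.4850792 ]
t 26.5 q [-1.550e-01  4.930e-01  8.300e-02  1.156e+00  1.000e-03 -8.030e-01] tcp [639.  -99.4 130. ] yaw -2.493 zax [ 0.006 -0.    -1.   ] op 0.999
tool delta mm [ 1.6 -0.2 97. ] scaled [ 0.008  -0.0008  0.4849]
```

Call:
send_rows([
  [[1, 0.008, 0, 0.1, 0], [1, 0, 0, 0.15, 0], [1, 0, 0, 0.14, 0], [1, 0, 0, 0.07, 0], [1, 0, 0, 0.025, 0], [1, 0, 0, 0, 0], [0.5, 0, 0, 0, 0], [0, 0, 0, 0, 0]],
], newtons=50)

```text
t: 27.3
tool_pos: [639.4, -101.7, 34.8]
orientation: [0.004, -0.318, 0.948, -0.002]
ft_force: [-0.0, 0.1, -0.6]
opening: 0.688
```

Call:
send_rows([
  [[0, 0, 0, 0, 0], [0, 0, 0, 0, 0], [0, 0, 0, 0, 0], [0, 0, 0, 0, 0], [0, 0, 0, 0, 0], [0, 0, 0, 0, 0], [0, 0, 0, -0.05, 0], [0, 0, 0, -0.1, 0]],
])

```text
t: 28.1
tool_pos: [636.9, -101.4, 62.4]
orientation: [0.001, -0.318, 0.948, -0.0]
ft_force: [-0.3, 0.3, -1.2]
opening: 0.129
```

Run:
```python
from h import *
s=show();print(s['ft_force'])
im,P,r=wshot("w13")
```

```text
t 28.1 q [-1.580e-01  5.410e-01 -1.800e-02  1.009e+00  1.000e-03 -8.060e-01] tcp [ 636.9 -101.4   62.4] yaw -2.494 zax [ 0.003  0.    -1.   ] op 0.129
[-0.3381467   0.28265809 -1.23201928]
t 28.1 tcp [ 636.9 -101.4   62.4]
```

View pics/w13.png

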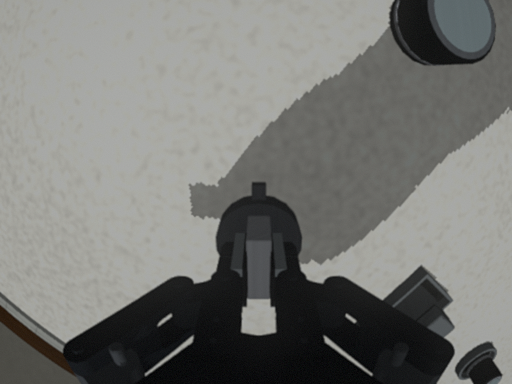

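```bash
python3 -c "
from h import *
plan((-191.5,371,0),9,.021,-2.494)"
```

```text
[1, -0.039, 0.229, -0.000, 0.021]
[1, -0.024, 0.231, -0.000, 0.021]
[1, -0.009, 0.232, -0.000, 0.021]
[1, 0.006, 0.232, -0.000, 0.021]
[1, 0.021, 0.231, -0.000, 0.021]
[1, 0.037, 0.229, -0.000, 0.021]
[1, 0.052, 0.226, -0.000, 0.021]
[1, 0.066, 0.222, -0.000, 0.021]
[1, 0.081, 0.217, -0.000, 0.021]
end yaw -3.08776101152847
```

Call:
send_rows([
  [[0, 0, 0, -0.15, 0], [0, 0, 0, -0.1, 0], [0, -0.039, 0.229, 0, 0.021], [0, -0.024, 0.231, 0, 0.021], [0, -0.009, 0.232, 0, 0.021], [0, 0.006, 0.232, 0, 0.021], [0, 0.021, 0.231, 0, 0.021], [0, 0.037, 0.229, 0, 0.021]],
])

```text
t: 28.95
tool_pos: [509.0, 147.2, 112.6]
orientation: [0.003, -0.124, 0.992, -0.001]
ft_force: [1.7, 0.1, -0.6]
opening: 0.129
```

Call:
send_rows([
  [[0, 0.052, 0.226, 0, 0.021], [0, 0.066, 0.222, 0, 0.021], [0, 0.081, 0.217, 0, 0.021], [0, 0, 0, 0, 0], [0, 0, 0, 0, 0], [0, 0, 0, 0, 0], [0, 0, 0, 0, 0], [0, 0, 0, 0, 0]],
])

```text
t: 29.75
tool_pos: [446.8, 268.3, 112.0]
orientation: [0.003, -0.026, 1.0, -0.0]
ft_force: [-0.0, 0.5, -0.7]
opening: 0.13
```

Run:
```python
from h import *
s=show();print(s['ft_force'])
im,P,r=wshot("w14",["keyed_seat","filter_cell"])
cv2.imwrite("pics/w14z.png",cv2.resize(im[120:320,150:370],None,fx=3,fy=3,interpolation=2))
move([445.4,270.2,50],s)
```

```text
t 29.75 q [ 0.543  0.306 -0.268  0.991 -0.004  0.491] tcp [446.8 268.3 112. ] yaw -3.089 zax [ 0.006 -0.001 -1.   ] op 0.13
[-0.04261055  0.52614802 -0.65877247]
t 29.75 tcp [446.8 268.3 112. ]
keyed_seat 0.88 261.1 171.9 6009 208 313 134 219 ground [433.5 269.9]
filter_cell 0.95 258.5 233.2 4534 216 301 183 298 ground [492.6 270.7]
tool delta mm [ 1.7  2.  62. ] scaled [0.0083 0.0101 0.3101]
```

View pics/w14z.png

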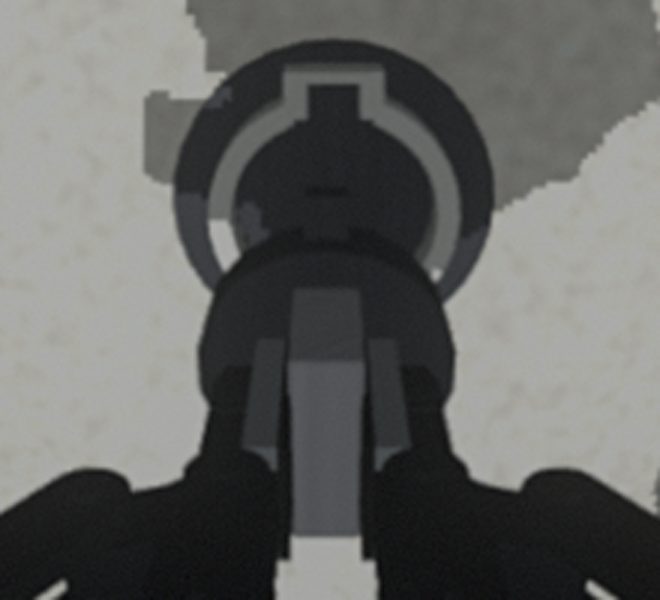

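Run:
```python
from h import *
import pickle
im,P,r=pickle.load(open("w14.pkl","rb"))
z=lambda p:(150+p[0]/3-.33,120+p[1]/3-.33)
yaw=.054
a=onz("wrist",z((333.5,85)),P,18)[:2]; a2=onz("wrist",z((283,66)),P,18)[:2]; a3=onz("wrist",z((384,66)),P,18)[:2]
print("slot end",a,"outer corners",a2,a3,np.arctan2(*(a2-a3)[::-1])+np.pi/2, "centre", a+37*np.array([np.cos(yaw),np.sin(yaw)]))
for b in(78,80):
  C=np.array([onz("wrist",z(p),P,b+46)[:2] for p in((287,362),(363,362),(359,537),(290,537))]); u=(C[0]+C[1]-C[2]-C[3])/2
  L=onz("wrist",z((326,190)),P,b+12)[:2]; u/=np.linalg.norm(u)
  print(b,"bar",C.mean(0),np.arctan2(u[1],u[0]),"lug-centre",L-33*u)
```

```text
slot end [408.96426776 268.22101818] outer corners [404.63596316 255.05782075] [403.26717105 280.8531732 ] 0.053013796088430265 centre [445.91033487 270.21804729]
78 bar [446.92136175 268.21350232] -3.0926572203178457 lug-centre [446.06288099 268.22673846]
80 bar [445.4789849  268.14500616] -3.0926572203178457 lug-centre [445.38449139 268.19445709]
```

Call:
send_rows([
  [[0, 0.005, 0.01, 0.05, 0], [0, 0, 0, 0.1, 0], [0, 0, 0, 0.08, 0], [0, 0, 0, 0.05, 0], [0, 0, 0, 0.03, 0], [0, 0, 0, 0, 0], [0, 0, 0, 0, 0], [0, 0, 0, 0, 0]],
])

```text
t: 30.7
tool_pos: [446.0, 271.5, 50.7]
orientation: [0.004, -0.027, 1.0, -0.0]
ft_force: [0.3, -0.4, -1.4]
opening: 0.133
```

Run:
```python
from h import *
s=show();print(s['ft_force'])
im,P,r=wshot("w15")
cv2.imwrite("pics/w15z.png",cv2.resize(im[120:320,150:370],None,fx=3,fy=3,interpolation=2))
move([446.0,270.2,50],s)
```

```text
t 30.7 q [ 0.549  0.368 -0.356  0.84  -0.004  0.495] tcp [446.  271.5  50.7] yaw -3.087 zax [ 0.008  0.    -1.   ] op 0.133
[ 0.26490309 -0.44657578 -1.36772548]
t 30.7 tcp [446.  271.5  50.7]
tool delta mm [ 0.1 -1.3  0.7] scaled [ 0.0003 -0.0066  0.0035]
```

View pics/w15z.png

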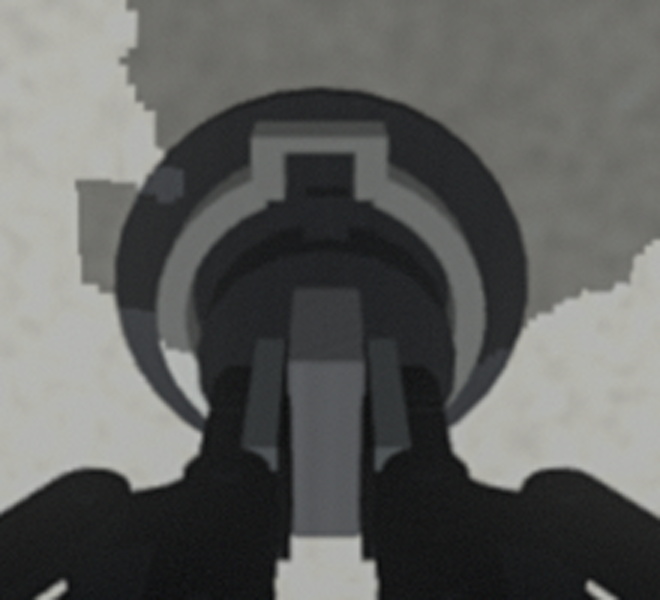

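Call:
send_rows([
  [[0, 0, -0.0065, 0, 0], [0, 0, 0, 0.015, 0], [0, 0, 0, 0.015, 0], [0, 0, 0, 0.01, 0], [0, 0, 0, 0.01, 0], [0, 0, 0, 0.005, 0], [0, 0, 0, 0, 0], [0, 0, 0, 0, 0]],
])

```text
t: 31.55
tool_pos: [445.6, 269.9, 39.9]
orientation: [0.003, -0.027, 1.0, -0.0]
ft_force: [-3.5, -1.6, 12.0]
opening: 0.126
```

Run:
```python
from h import *
s=show();print(s['ft_force'])
im,P,r=wshot("w16")
cv2.imwrite("pics/w16z.png",cv2.resize(im[120:320,150:370],None,fx=3,fy=3,interpolation=2))
move([446.0,270.2,39],s)
```

```text
t 31.55 q [ 0.547  0.379 -0.372  0.813 -0.004  0.493] tcp [445.6 269.9  39.9] yaw -3.087 zax [ 0.007 -0.    -1.   ] op 0.126
[-3.46516518 -1.5530492  11.95981969]
t 31.55 tcp [445.6 269.9  39.9]
tool delta mm [-0.4  0.3  0.9] scaled [-0.0022  0.0014  0.0044]
```

View pics/w16z.png

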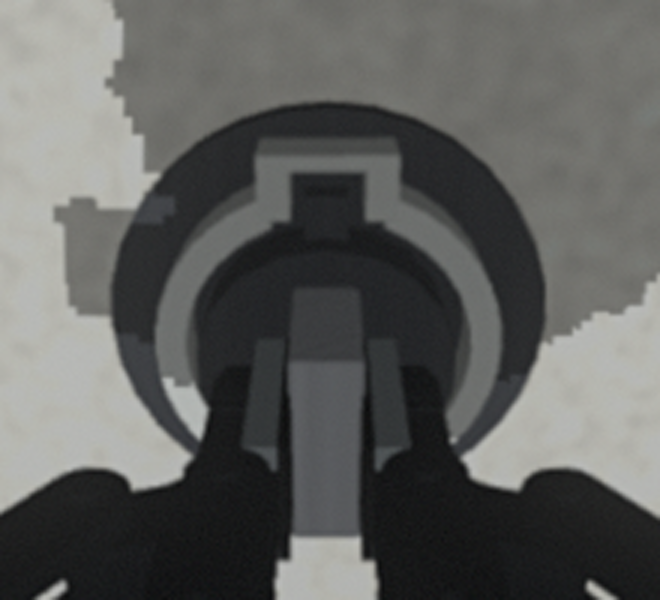

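Contact came at TCP z 39.9 with the lug inside the slot, which matches home (riding on the ring would be about 45). Release.

Call:
send_rows([
  [[0, 0, 0, -0.003, 0], [0.2, 0, 0, 0, 0], [0.3, 0, 0, 0, 0], [0.6, 0, 0, 0, 0], [1, 0, 0, 0, 0], [1, 0, 0, 0, 0], [1, 0, 0, -0.15, 0], [1, 0, 0, -0.25, 0]],
])

```text
t: 32.4
tool_pos: [443.2, 268.8, 117.9]
orientation: [0.0, -0.027, 1.0, -0.002]
ft_force: [0.2, 0.2, -0.2]
opening: 1.001
```

Run:
```python
from h import *
s=show();print(s['ft_force'])
im,P,r=wshot("w17")
cv2.imwrite("pics/w17z.png",cv2.resize(im[120:270,170:350],None,fx=4,fy=4,interpolation=2))
```

```text
t 32.4 q [ 0.547  0.301 -0.259  1.012 -0.004  0.493] tcp [443.2 268.8 117.9] yaw -3.087 zax [ 0.001 -0.004 -1.   ] op 1.001
[ 0.20088775  0.23055683 -0.20714289]
t 32.4 tcp [443.2 268.8 117.9]
```

View pics/w17z.png

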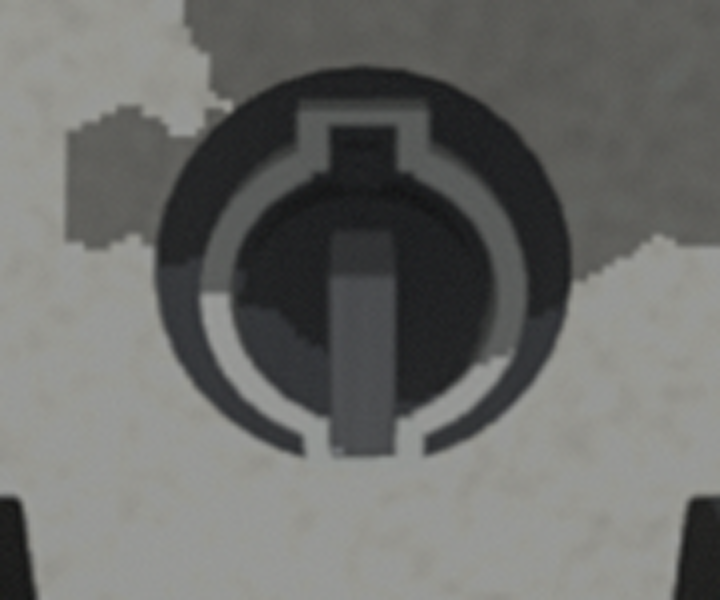

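The cell is home, with its lug and bar in line with the slots. Now the large lens.

Call:
send_rows([
  [[1, 0.006, -0.2255, -0.05, 0], [1, 0.006, -0.2255, 0, 0], [1, 0.006, -0.2255, 0, 0], [1, 0.006, -0.2255, 0, 0], [1, 0.006, -0.2255, 0, 0], [1, 0.006, -0.2255, 0, 0], [1, 0.006, -0.2255, 0, 0], [1, 0.006, -0.2255, 0, 0]],
])

```text
t: 33.25
tool_pos: [454.9, -92.7, 130.1]
orientation: [0.004, -0.027, 1.0, -0.0]
ft_force: [0.7, 0.5, 0.7]
opening: 0.999
```

Call:
send_rows([
  [[1, 0, 0, 0, 0], [1, 0, 0, 0, 0], [1, 0, 0, 0, 0], [1, 0, 0, 0, 0], [1, 0, 0, 0, 0], [1, 0, 0, 0, 0], [1, 0, 0, 0, 0], [1, 0, 0, 0, 0]],
])

```text
t: 34.05
tool_pos: [455.1, -90.5, 129.9]
orientation: [0.003, -0.027, 1.0, -0.0]
ft_force: [-0.4, 0.3, -0.0]
opening: 1.002
```

Run:
```python
from h import *
s=show()
im,P,r=wshot("w18",["large_lens","large_cup"])
for t,c in(("large_lens",(456,-91,0.)),("large_cup",(437,-256,0.))):
  for o in r[t][:1]:
    x=fit(t,[("wrist",P,o["pixels"])],np.array(c),fz=False)[0]; print(t,np.round(x,2))
    if t=="large_lens": move([x[0],x[1],28],s)
```

```text
t 34.05 q [-0.197  0.2   -0.367  0.998  0.001 -0.252] tcp [455.1 -90.5 129.9] yaw -3.087 zax [ 0.007 -0.    -1.   ] op 1.002
t 34.05 tcp [455.1 -90.5 129.9]
large_lens 0.81 257.1 193.8 4676 221 294 153 233 ground [468.8 -91. ]
large_lens 0.35 485.3 307.4 468 470 505 292 328 ground [641.7 274.6]
large_cup 0.97 91.6 154.5 5301 53 130 111 198 ground [ 436.5 -259.3]
large_lens [456.82 -91.51   0.     0.  ]
tool delta mm [ -1.   -1.  101.9] scaled [-0.0052 -0.0048  0.5096]
large_cup [ 435.71 -257.27    0.      0.  ]
```

View pics/w18.png

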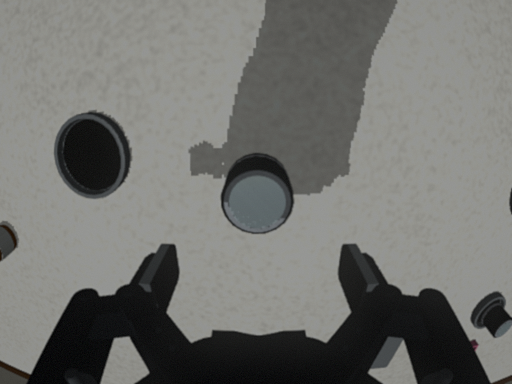

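Call:
send_rows([
  [[1, -0.006, -0.004, 0.1, 0], [1, 0, 0, 0.15, 0], [1, 0, 0, 0.14, 0], [1, 0, 0, 0.08, 0], [1, 0, 0, 0.04, 0], [1, 0, 0, 0, 0], [1, 0, 0, 0, 0], [0.5, 0, 0, 0, 0]],
], newtons=50)

```text
t: 35.0
tool_pos: [457.7, -91.8, 28.8]
orientation: [0.004, -0.027, 1.0, -0.0]
ft_force: [-0.1, -0.0, -0.5]
opening: 0.859
```

Call:
send_rows([
  [[0, 0, 0, 0, 0], [0, 0, 0, 0, 0], [0, 0, 0, 0, 0], [0, 0, 0, 0, 0], [0, 0, 0, -0.05, 0], [0, 0, 0, -0.1, 0], [0, 0, 0, 0, 0], [0, 0, 0, 0, 0]],
])

```text
t: 35.8
tool_pos: [457.0, -91.7, 58.2]
orientation: [0.004, -0.027, 1.0, -0.0]
ft_force: [0.2, -1.1, -3.4]
opening: 0.661
```

Run:
```python
from h import *
s=show();print(s['ft_force'])
im,P,r=wshot("w19",["large_lens","large_cup"])
b=s['tool_pos'][2]-28
for dz in(-2,0,2): print(b+dz,np.round(fit("large_lens",[("wrist",P,r["large_lens"][0]["pixels"])],np.array((456,-91,b+dz)),fz=False)[0],2))
print(np.round(fit("large_cup",[("wrist",P,r["large_cup"][0]["pixels"])],np.array((437,-256,0.)),fz=False)[0],2))
```

```text
t 35.8 q [-0.198  0.277 -0.476  0.81   0.001 -0.253] tcp [457.  -91.7  58.2] yaw -3.087 zax [ 0.008 -0.001 -1.   ] op 0.661
[ 0.21785649 -1.05004896 -3.38390609]
t 35.8 tcp [457.  -91.7  58.2]
large_lens 0.55 258.4 256.0 12330 198 317 189 319 ground [493.4 -89.7]
large_lens 0.36 377.4 364.7 251 368 386 351 377 ground [639.8  50. ]
large_cup 0.69 50.3 174.3 7465 7 94 121 229 ground [ 436.8 -259. ]
28.165445134612348 [456.5  -91.61  28.17  -0.  ]
30.165445134612348 [455.17 -91.68  30.17  -0.  ]
32.16544513461235 [ 4.5383e+02 -9.1750e+01  3.2170e+01 -1.0000e-02]
[ 436.12 -257.15    0.     -0.  ]
```

View pics/w19.png

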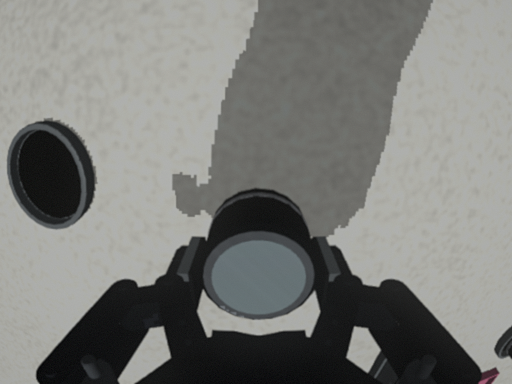

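Call:
send_rows([
  [[0, 0.029, -0.16, -0.02, 0], [0, 0.029, -0.17, 0, 0], [0, 0.029, -0.17, 0, 0], [0, 0.029, -0.17, 0, 0], [0, 0.029, -0.15, 0, 0], [0, 0, 0, 0.02, 0], [0, 0, 0, 0, 0], [0, 0, 0, 0, 0]],
])

```text
t: 36.75
tool_pos: [436.1, -255.9, 57.2]
orientation: [0.003, -0.027, 1.0, 0.0]
ft_force: [-0.8, 0.1, -2.9]
opening: 0.661
```

Run:
```python
from h import *
s=show();print(s['ft_force'])
im,P,r=wshot("w20",[])
for a in np.linspace(0,6.28,40):
  uv=proj("wrist",[436.3+38*np.cos(a),-256.9+38*np.sin(a),14],P); cv2.circle(im,tuple(int(round(v)) for v in uv),1,(0,0,255),-1)
cv2.imwrite("pics/w20.png",im)
move([436.9,-256.9,37],s)
```

```text
t 36.75 q [-0.533  0.339 -0.384  0.844  0.003 -0.587] tcp [ 436.1 -255.9   57.2] yaw -3.087 zax [ 0.005  0.001 -1.   ] op 0.661
[-0.77207276  0.13300543 -2.87923864]
t 36.75 tcp [ 436.1 -255.9   57.2]
tool delta mm [-0.6 -1.  20.2] scaled [-0.003 -0.005  0.101]
```

View pics/w20.png

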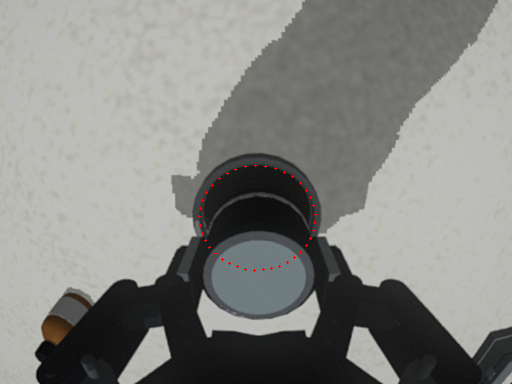

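Call:
send_rows([
  [[0, -0.003, -0.005, 0.03, 0], [0, 0, 0, 0.04, 0], [0, 0, 0, 0.03, 0], [0, 0, 0, 0.01, 0], [0, 0, 0, 0.008, 0], [0, 0, 0, 0.005, 0], [0, 0, 0, 0, 0], [0, 0, 0, 0, 0]],
])

```text
t: 37.6
tool_pos: [437.6, -258.0, 33.4]
orientation: [0.003, -0.027, 1.0, -0.0]
ft_force: [-0.5, 0.0, -2.6]
opening: 0.661
```

Call:
send_rows([
  [[0, 0, 0, 0.004, 0], [0, 0, 0, 0.003, 0], [0, 0, 0, 0.003, 0], [0, 0, 0, 0, 0], [0, 0, 0, 0, 0], [0, 0, 0, 0, 0], [0, 0, 0, 0, 0], [0, 0, 0, 0, 0]],
])

```text
t: 38.4
tool_pos: [437.7, -258.1, 33.1]
orientation: [0.004, -0.027, 1.0, -0.001]
ft_force: [-6.1, 2.7, 20.7]
opening: 0.662
```

Contact at z 33.1. Release and lift.

Call:
send_rows([
  [[0, 0, 0, -0.005, 0], [0.7, 0, 0, 0, 0], [0.8, 0, 0, 0, 0], [1, 0, 0, 0, 0], [1, 0, 0, 0, 0], [1, 0, 0, 0, 0], [1, 0, 0, -0.1, 0], [1, 0, 0, -0.2, 0]],
])

```text
t: 39.2
tool_pos: [435.3, -256.8, 90.5]
orientation: [0.001, -0.027, 1.0, 0.001]
ft_force: [0.1, -0.8, 0.1]
opening: 1.0
```

Call:
send_rows([
  [[1, 0, 0, -0.25, 0], [1, 0, 0, -0.2, 0], [1, -0.1, -0.15, 0, 0], [1, -0.1, -0.15, 0, 0], [1, 0, -0.15, 0, 0], [1, 0, 0, 0, 0], [1, 0, 0, 0, 0], [1, 0, 0, 0, 0]],
])

```text
t: 40.0
tool_pos: [480.9, -344.8, 182.4]
orientation: [0.003, -0.027, 1.0, 0.0]
ft_force: [1.0, -0.3, 0.6]
opening: 0.995
```

```bash
python3 - <<'E'
from h import *
s=show();print(s['ft_force'])
im,P,r=wshot("w21",["large_lens","large_cup"])
ims={n:cams.camera(n) for n in("top","scene")}; PP={n:pose(n) for n in ims}
for n in ims: cv2.imwrite(f"pics/{n}1.png",ims[n])
T=dict(large_lens=(437,-257,4.),small_lens=(643,277,4.),case=(644,71,3.),dropper_bottle=0,petri_dish=0,filter_cell=0)
for t,c in T.items():
  for n in ims:
    tp=spotter.tip_of(t,n)[:2]
    for o in tp: print(t,n,"tip",round(o["score"],2),np.round(PP[n][1]@o["xyz"]+PP[n][2],1))
    if c:
      for o in spotter.regions_of(t,n)[:1]: print("   fit",np.round(fit(t,[(n,PP[n],o["pixels"])],np.array(c),-.055 if t=="case" else None,fz=False)[0],2))
for o in r["large_lens"][:1]: print("wr",fit("large_lens",[("wrist",P,o["pixels"])],np.array((437,-257,4.)),fz=False)[0])
E
python3 -c "
import cv2
a=cv2.imread('pics/top1.png')[150:275,90:450]; cv2.imwrite('pics/top1z.png',cv2.resize(a,None,fx=2.2,fy=2.2,interpolation=2))
a=cv2.imread('pics/scene1.png')[110:270,90:400]; cv2.imwrite('pics/scene1z.png',cv2.resize(a,None,fx=2.5,fy=2.5,interpolation=2))"
```

```text
t 40.0 q [-0.624  0.373  0.026  1.219  0.004 -0.678] tcp [ 480.9 -344.8  182.4] yaw -3.087 zax [ 0.006  0.    -1.   ] op 0.995
[ 1.01209472 -0.26323978  0.60153357]
t 40.0 tcp [ 480.9 -344.8  182.4]
large_lens 0.95 349.0 137.1 3306 315 382 106 169 ground [ 442.9 -247.3]
large_lens 0.35 181.6 228.3 1421 160 202 206 255 ground [ 564.3 -433.5]
large_cup 0.78 329.9 119.7 1633 304 378 92 170 ground [ 425.8 -271.1]
large_lens top tip 0.68 [ 435.6 -255.9    0.9]
   fit [ 437.61 -258.5     4.     -0.  ]
large_lens scene tip 0.74 [ 435.9 -258.1    5.6]
large_lens scene tip 0.21 [648.5 274.1   1. ]
   fit [ 434.94 -256.09    4.      0.  ]
small_lens top tip 0.48 [640.6 275.9   4.8]
   fit [643.13 277.83   4.     0.  ]
small_lens scene tip 0.5 [640.  274.7   0.8]
   fit [6.4022e+02 2.8003e+02 4.0000e+00 1.0000e-02]
case top tip 0.81 [637.8  73.3   3.2]
   fit [ 6.4274e+02  7.0810e+01  3.0000e+00 -1.0000e-01]
case scene tip 0.89 [640.3  69.8   4.5]
   fit [ 6.4386e+02  7.2780e+01  3.0000e+00 -1.0000e-02]
dropper_bottle top tip 0.78 [ 553.6 -429.2    0.9]
dropper_bottle scene tip 0.8 [ 552.3 -425.4    3.8]
petri_dish top tip 0.58 [543.1 422.6   1.8]
petri_dish scene tip 0.53 [542.5 420.5   2.9]
filter_cell top tip 0.83 [445.1 267.5   5.5]
filter_cell scene tip 0.48 [443.8 270.5   9.7]
wr [ 4.37542838e+02 -2.58584726e+02  4.00000000e+00  4.84234571e-03]
```

View pics/top1z.png

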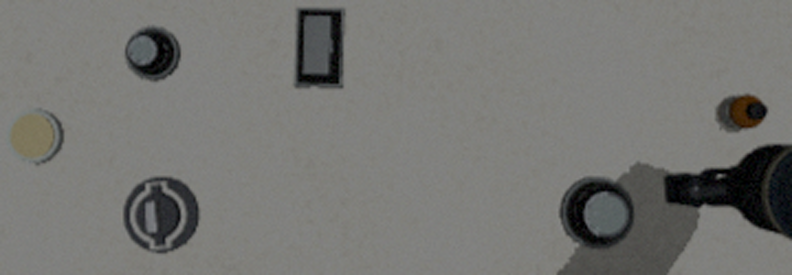

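View pics/scene1z.png

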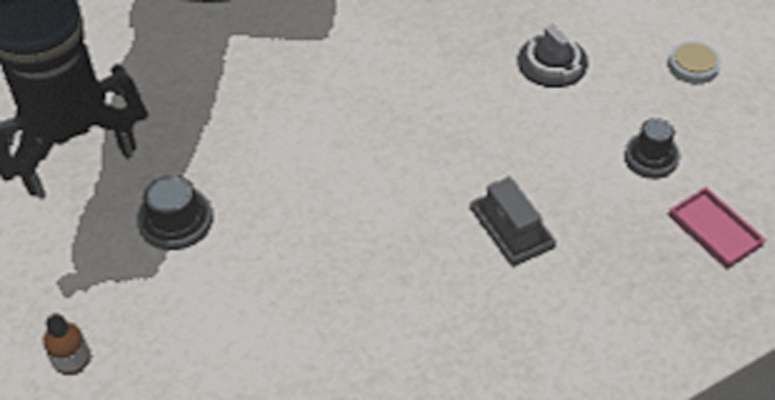

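View pics/w21.png

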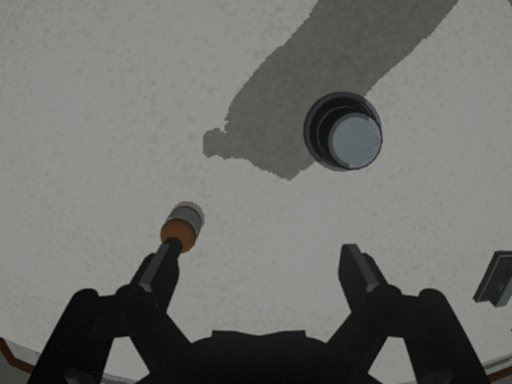

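All four are seated upright and the bystanders haven't moved. The arm is clear, so I'm handing in.

```bash
python3 -c "
from rig import ticket; print(ticket.job_done())"
```

```text
the job is handed in; nothing more can be done
None
```

All four accessories are in their rests and released, and I handed the job in at about 41 s of the 96 s allowed. No verdict was reported.

| Accessory | Last check from the images | Limit |
|---|---|---|
| Small lens | about 1.3 mm from the cup centre in the wrist view | 10.5 mm |
| Case | about 1–2 mm from the tray centre | 16.5 mm |
| Filter cell | lug seen in its slot; arm stopped about 5 mm lower than lugs riding on the ring would allow, so I take it as home | 6 mm, 0.3 rad |
| Large lens | about 2 mm from the cup centre | 11.5 mm |

- **Setting down:** each one was lowered until the wrist force showed contact (8–21 N), then let go.
- **Bystanders:** the dropper bottle and petri dish were found within about 5 mm of where they started, which is roughly the detector's own error. I did not touch the pink look-alike tray.
- **What went wrong:** while I carried the small lens, the last joint hit its range limit and left the tool tilted about 4°. I turned to the opposite limit, which brought the tilt down to about 0.4°, before placing it.
- **Disagreements:** the cameras differed by up to about 4 mm. For the small lens, the scene camera put it about 4.5 mm from the cup centre. The cell's seated height comes from the arm's contact height; the network's origin heights (5.5 and 9.7 mm against a limit of 8.5) were too rough to confirm it.

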